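# Fit the spark plug and pump the tester one revolution

## Task

Take the spark plug with the white insulator from the wooden rack and push it, threaded end down, fully home and upright in the steel port of the tester. Let go of it, then take the flywheel by its black handle and turn it clockwise (seen from above) exactly one revolution, so the pump makes one full stroke and the red mark is back at the brass pointer, then let go. Keep hold of the handle all the way so the wheel never runs away, feel your way round without straining the sprung axle sideways since the wheel is not centred on it, and leave everything else on the bench where it is.

Things in the scene. Friction and masses are not known exactly. Their poses are not given: they have to be found in the camera images.
- new_plug_mid (a point): Loose spark plug to be fitted, with a white insulator, 90 mm long, 70 g, standing in one of the two rack holes. The point is on its axis 45 mm above the threaded end; own z runs up along the plug. From the bottom: thread 14 mm across, 0 to 19 mm; hexagon 21 mm across, 19 to 35 mm, whose underside rests on the rack or port; white insulator 13 to 14 mm across, 35 to 80 mm (grip here); brass tip 8 mm across, 80 to 90 mm.
- old_plug_mid (a point): Used plug of the same size and form with a dark brown insulator, in the other rack hole; the same point. Leave it.
- rack: Fixed dark wooden block 50 (its x) x 130 (its y) x 30 mm high, origin at the centre of its underside, with two square 17 mm holes 34 mm to either side of its centre along its y. The plugs stand in them, each pushed in to the hexagon.
- port (a point): Centre of the mouth of the tester's steel port, on the flat top of a 60 x 60 mm block, 75 mm above the bench. The hole is vertical, 18 mm square, 30 mm deep; the foot of the thread is chamfered. With the plug home its hexagon rests on this face, so new_plug_mid is 26 mm above this point. x and y axes are the tester's own (its length, 340 mm, is along y; it is 230 mm deep, the flywheel is on the +y side).
- wheel_mid (a point): Middle of the visible top face of the dark steel flywheel (172 mm across, 19 mm thick, horizontal, top 98 mm above the bench). Worn: the wheel is not centred on its axle. The true axis of turning is vertical and stands 8 to 14 mm away from this point in an unknown direction, and is not visible.
- handle_mid (a point): Middle of the black upright handle on the flywheel, a freely revolving sleeve 25 mm across and 46 mm tall (104 to 150 mm above the bench), fixed 65 mm from wheel_mid. The point is half-way up, 127 mm above the bench. Because the wheel is off-centre the handle circles the true axis at a radius between 50 and 80 mm.
- wheel (a joint): Angle of the flywheel about its axle, rad; 0 at the start, when the red mark on the rim is beside the brass pointer on the base, growing clockwise seen from above; 6.283 after one revolution. Stiff friction is about 0.1 N m; the pump spring adds up to about 0.35 N m against the turn in the first half and as much with the turn in the second half, so the wheel would run away if let go there.
- pump (a joint): How far the pump's red piston has moved into its clear cylinder (lying on the base beside the port), m: 0 at the start, 0.026 at half a turn, 0 again at one revolution. Driven only by the flywheel, through a small brass crank geared 1:1.
- bush_x (a joint): How far the axle (with the pump beside it), which is carried in a rubber bush, is pushed sideways along the tester's x, m. 0 unloaded; about 3 N per mm. More than 5 mm (about 15 N of side load, of which turning the wheel takes up to about 7 N) damages the seal.
- bush_y (a joint): The same along the tester's y.
- terminal: Loose copper ignition terminal, 53 mm long, origin at its underside. Leave it.
- carb_bowl: Loose olive plastic carburettor bowl, standing rim down, 68 mm across, 34 mm high, origin at the centre of its underside. Leave it.
- height_lever: Loose chrome mower height lever, about 155 mm long with a black ball, origin at its underside. Leave it.
- oil_cap: Loose tin oil can cap, 42 mm across and 40 mm high, origin at the centre of its underside. Leave it.

How it is judged (in metres and radians):
On the way, in this order (a step that is already met when the one before it is completed fails the run):
1. the white plug is fully home and upright in the port and let go, with the wheel still at its mark (z of new_plug_mid in the frame of port between 0.022 and 0.029 m and horizontal distance between new_plug_mid and port below 0.005 m and angle between new_plug_mid's own z axis and vertical below 0.12 rad and contact force between the fingers and new_plug below 0.3 N and value of joint wheel below 0.3 rad), for 0.2 s.
2. with the plug home, the pump is driven through its full travel by the first half of the turn (value of joint wheel above 3.1 rad and z of new_plug_mid in the frame of port below 0.029 m and horizontal distance between new_plug_mid and port below 0.005 m), for 0.05 s.
At the end, for the whole second after the job is handed in: The flywheel is at rest one revolution clockwise from its start, to within 0.15 rad, with the pump piston back out (within 1 mm), and the white plug stands home in the port (hexagon within 3 mm of its face, within 5 mm sideways, tilted less than 0.12 rad) (value of joint wheel between 6.133 and 6.433 rad and velocity of joint wheel between -0.05 and 0.05 rad/s and value of joint pump below 0.001 m and z of new_plug_mid in the frame of port between 0.022 and 0.029 m and horizontal distance between new_plug_mid and port below 0.005 m and angle between new_plug_mid's own z axis and vertical below 0.12 rad); the robot touches nothing.
It fails at once if the axle is pushed more than 5 mm sideways along either axis (side load of about 15 N) (value of joint any of bush_x, bush_y above 0.005 m or value of joint any of bush_x, bush_y below -0.005 m).
It fails at once if the wheel runs away (faster than 3 rad/s) (velocity of joint wheel above 3 rad/s or velocity of joint wheel below -3 rad/s).
It fails at once if the wheel is turned more than 0.3 rad past one revolution, or more than 0.3 rad backwards from its start (value of joint wheel above 6.583 rad or value of joint wheel below -0.3 rad).
It fails at once if the old plug or anything else on the bench is moved more than 15 mm (distance of any of old_plug_mid, terminal, carb_bowl, height_lever, oil_cap from where it was at the start of the episode above 0.015 m).
It also fails if it takes over 66 s, if anything falls off the work surface, if the arm or the gripper's body presses on something with over 40 N, if the wrist force passes 120 N, or if a joint passes its speed limit or range.

## Robot

A 6-joint arm with a two-finger parallel gripper is mounted at the origin on the work surface. World frame = base frame: x ahead of the robot, y to its left, z up, the work surface at z = 0. Lengths are in mm, angles in rad, forces in N, time in s.
With the tool pointing down it reaches from about 275 to 1000 mm from the base axis. Payload 8.4 kg.
Tool frame: the origin (TCP) lies at the very end of the fingers, on their centre line; the grasp point (between the pads) lies 19 mm behind it (r.pinch_z is the distance from the TCP to the grasp point, in mm); z points along the fingers, y is the direction in which the jaws open and shut (so a half turn about z gives the same grasp; the last joint's range is limited). The gripper opens to 85 mm and grips with 20 to 120 N. Pads are 22 mm wide; open, the fingers measure 114 mm over their backs; the gripper's body (76 mm by 85 mm) begins 54 mm behind the grasp point. The pads swing forward as they close: fully open they stand 13 mm farther back than shut.
Start: joints at [1.332, 0.353, 1.633, -0, 1.155, -0.002], TCP at [146.619, 607.561, 231.281] pointing down, gripper open.
Joint ranges: [-2.63, 2.63], [-0.92, 2.1], [0.06, 2.66], [-1.3, 4.44], [0, 2.69], [-3.02, 3.02]. Speed limits (rad/s): [2.22, 2.22, 2.79, 3.14, 3.14, 3.14].

## Interface

Orientations are given as [roll, pitch, yaw] about the fixed x, y, z axes, in that order (R = Rz(yaw) Ry(pitch) Rx(roll)).
In Python, from rig import r, optics gives the robot as it stands.
- The arm moves only by the shell command python3 -m creep 'ROWS' [FORCE]. ROWS is JSON, a list of rows, each an object with "dp": the shift along the tool's x, y, z in mm, a list of three; "angular": the turn, a rotation vector about the tool's x, y, z in rad, a list of three; "fingers": the finger opening in mm, from 0 to 85.4. In form: [{"dp": [dx, dy, dz], "angular": [wx, wy, wz], "fingers": fingers}, ...]. A call has 1 to 5 rows; each row is the pose to reach, as a shift and turn from the pose commanded when the call began, along the tool's axes at that moment; what a row does not reach only later rows make up. A row lasts 1/12 s, in which the tool goes at most 41.7 mm and 7.16 degrees, less where a joint would pass 70% of its speed; a pose out of reach is approached as far as the arm can. A call with a gripper value outside its range is refused whole. The fingers move at their own pace and stop on an object; FORCE is the grip in N (left out, the last holds). Time passes only in rows, so rows that repeat a pose let the fingers close. It gives the time, the measured TCP pose, the force and the opening at its end, in the units of the state.
- r.sense(): the state, without advancing time (a new reading comes with each control period).
- optics.grab_frame(name): name is "side" or "top" or "wrist"; returns the picture (400x640x3 uint8, blue, green, red); there is no depth.
- optics.camera_params(name): a dict with "fx", "fy", "cx", "cy" (pixels), "distortion" ([k1, k2, p1, p2, k3] as OpenCV has them; the pictures are not rectified), "eye" and "rotation" of the camera in the world; the wrist camera has in their place "T_tool_cam" (4x4, takes a point from camera to tool coordinates, whose origin is the TCP and whose axes are the flange's). Camera axes: x right, y up, looking along -z (the intrinsics and any distortion apply to the point x, -y, -z); pixel columns grow to the right and rows downward; lengths in mm; the calibration is good to about 2 mm. A picture is of the moment at which its call begins: read the wrist's pose just before it. camera_params takes no time and is no camera call.
- r.sign_off(): hands the job in, once; it reports no verdict.
The state is a dict: "clock": time; "qpos": joint angles; "qvel": joint speeds; "joint_efforts": joint torques, N m; "eef_pos": TCP position; "tcp_rot": TCP orientation; "contact_force": force on the tool from outside, world axes, zero at the start; "wrist_torque": the same for the moment, N m; "opening": opening from 0.0 (shut) to 1.0 (fully open).
Only numpy, scipy, OpenCV 4.12 (cv2) and the standard library are available. Lean on these libraries where they do the work, as an engineer would, in place of code of your own. Each camera call takes 0.05 s, during which the arm holds its last target.

## Working session

There is one attempt and no reset: what is moved stays moved. The work goes in short steps, Python scripts to look and compute and a shell command to move; the robot and the scene stay as the last step left them, time stands still between calls to the robot, and variables do not carry over. Pictures are saved under pics/ and viewed, and the job is handed in when it is done.

```bash
ls; mkdir -p pics; python3 - <<'E'
from rig import r, optics
import cv2
print(r.sense())
for n in ["side","top","wrist"]:
    p=optics.camera_params(n); print(n,p)
    cv2.imwrite(f"pics/{n}0.png",optics.grab_frame(n))
E
```

```text
pics
{'clock': 0.0, 'qpos': array([ 1.33161596e+00,  3.53648726e-01,  1.63414506e+00, -1.49440105e-05,
        1.15515648e+00, -2.44482691e-03]), 'qvel': array([-0.00017445,  0.00019453,  0.000304  , -0.00120996, -0.00011181,
       -0.00104717]), 'joint_efforts': array([-2.58442751e-04, -6.05223227e+01, -3.42082858e+01, -1.28318602e-04,
        9.28901281e-03,  6.44856755e-06]), 'eef_pos': array([146.50250105, 607.10578751, 230.55662594]), 'tcp_rot': array([-3.14023501e+00,  1.03442775e-05,  2.90486316e+00]), 'contact_force': array([ 0.18515147, -0.69989858,  0.22211777]), 'wrist_torque': array([-0.03133778, -0.03629294,  0.01050629]), 'opening': 0.9976455371125977}
side {'fx': 499.34576591414935, 'fy': 499.34576591414935, 'cx': 327.6951680257931, 'cy': 199.84176192094532, 'distortion': array([0.04840953, 0.        , 0.        , 0.        , 0.        ]), 'eye': array([ -97.76742903, -707.90846336,  871.26592889]), 'rotation': array([ 0.93262969, -0.02106258, -0.71522267])}
top {'fx': 433.6779026052289, 'fy': 433.6779026052289, 'cx': 323.6439103865765, 'cy': 202.55711676057658, 'distortion': array([-0.08256638,  0.        ,  0.        ,  0.        ,  0.        ]), 'eye': array([ 368.04575809,   40.28334276, 1448.55363223]), 'rotation': array([ 0.15702965, -0.00461854, -1.59490125])}
wrist {'fx': 286.5443289406004, 'fy': 286.5443289406004, 'cx': 324.10280716809837, 'cy': 194.88755583274371, 'distortion': array([-0.04865256,  0.        ,  0.        ,  0.        ,  0.        ]), 'T_tool_cam': array([[-7.36171564e-04,  9.62383854e-01,  2.71692429e-01,
         6.88739467e+01],
       [ 9.99999416e-01,  4.93427753e-04,  9.61764861e-04,
        -1.62373934e+00],
       [ 7.91526389e-04,  2.71692978e-01, -9.62383655e-01,
        -1.41377327e+02],
       [ 0.00000000e+00,  0.00000000e+00,  0.00000000e+00,
         1.00000000e+00]])}
```

View pics/top0.png

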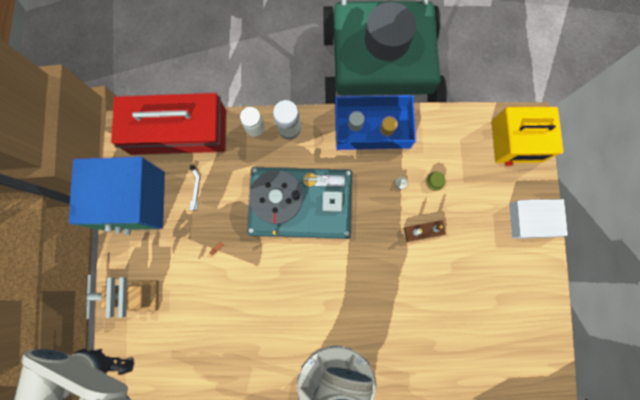

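View pics/side0.png

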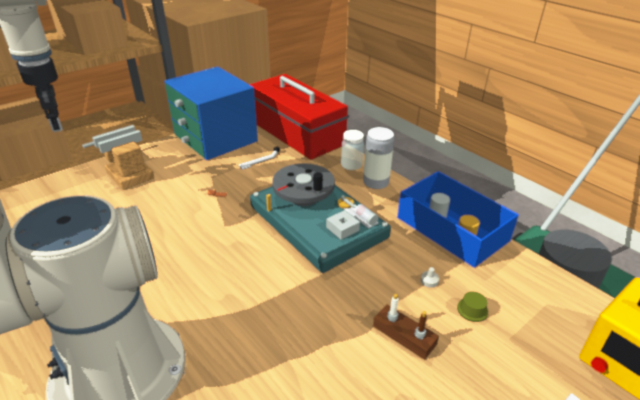

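View pics/wrist0.png

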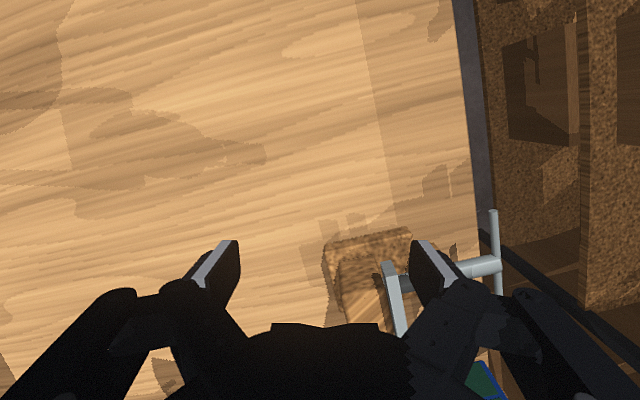

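The top view shows the rack at about (425,231), the tester at (300,203) and the wheel at (277,196). The side view shows the white plug at (393,307) and the brown plug at (421,325). I'll zoom in and write helpers.

```bash
cat > h.py <<'E'
import numpy as np, cv2
from scipy.spatial.transform import Rotation as Ro
from rig import r, optics
def R_(e): return Ro.from_euler('xyz',e).as_matrix()
def cam(name, st=None):
    p=optics.camera_params(name)
    K=np.array([[p['fx'],0,p['cx']],[0,p['fy'],p['cy']],[0,0,1]]); d=np.array(p['distortion'])
    if name=='wrist':
        st=st or r.sense(); T=np.eye(4);T[:3,:3]=R_(st['tcp_rot']);T[:3,3]=st['eef_pos'];T=T@p['T_tool_cam']
        return K,d,T[:3,3],T[:3,:3]
    return K,d,np.array(p['eye']),R_(p['rotation'])
def ray(c,uv):
    K,d,e,R=c; q=cv2.undistortPoints(np.array([[uv]],float),K,d)[0,0]
    v=R@np.array([q[0],-q[1],-1]); return e,v/np.linalg.norm(v)
def onz(c,uv,z):
    e,v=ray(c,uv); return e+v*(z-e[2])/v[2]
def proj(c,P):
    K,d,e,R=c; q=R.T@(np.array(P,float)-e); q=np.array([q[0],-q[1],-q[2]])
    return cv2.projectPoints(q.reshape(1,1,3),np.zeros(3),np.zeros(3),K,d)[0][0,0]
def tri(ca,ua,cb,ub):
    e1,v1=ray(ca,ua);e2,v2=ray(cb,ub)
    s=np.linalg.lstsq(np.c_[v1,-v2],e2-e1,rcond=None)[0]
    a=e1+s[0]*v1;b=e2+s[1]*v2; return (a+b)/2,np.linalg.norm(a-b)
def totool(dw,st=None):
    st=st or r.sense(); return R_(st['tcp_rot']).T@np.array(dw)
E
python3 - <<'E'
import cv2
t=cv2.imread('pics/top0.png');s=cv2.imread('pics/side0.png')
cv2.imwrite('pics/t_test.png',cv2.resize(t[150:250,235:365],None,fx=6,fy=6,interpolation=cv2.INTER_CUBIC))
cv2.imwrite('pics/t_rack.png',cv2.resize(t[170:250,385:455],None,fx=7,fy=7,interpolation=cv2.INTER_CUBIC))
cv2.imwrite('pics/s_rack.png',cv2.resize(s[250:360,365:495],None,fx=5,fy=5,interpolation=cv2.INTER_CUBIC))
cv2.imwrite('pics/s_test.png',cv2.resize(s[155:275,240:400],None,fx=5,fy=5,interpolation=cv2.INTER_CUBIC))
E
```

```text
(no output)
```

View pics/t_test.png

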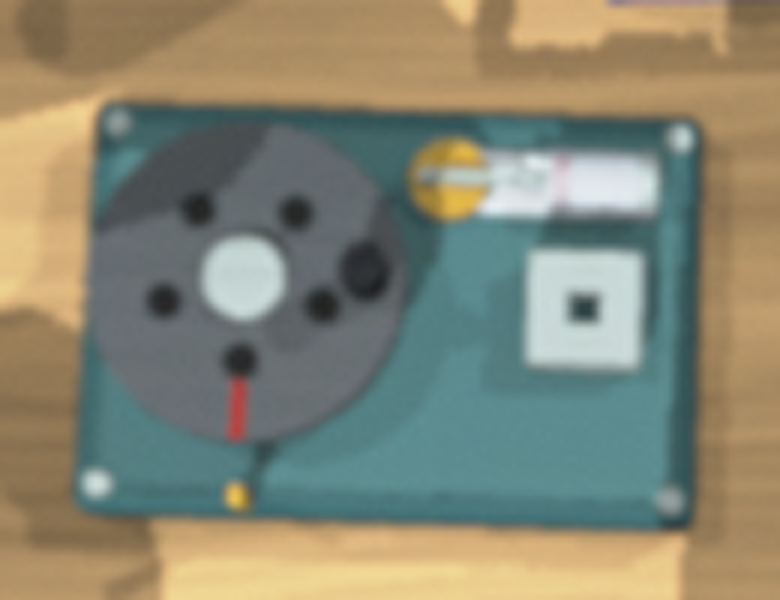

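View pics/t_rack.png

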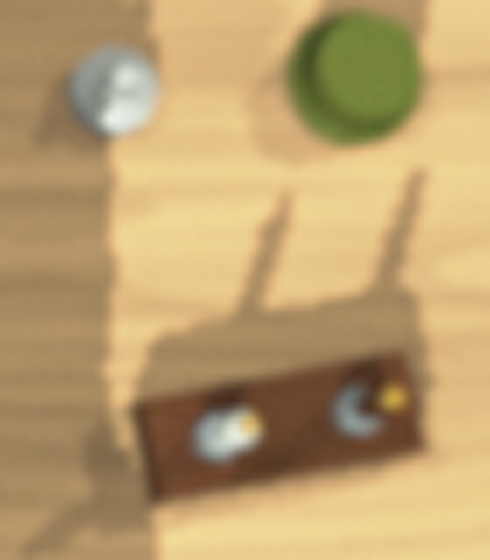

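View pics/s_rack.png

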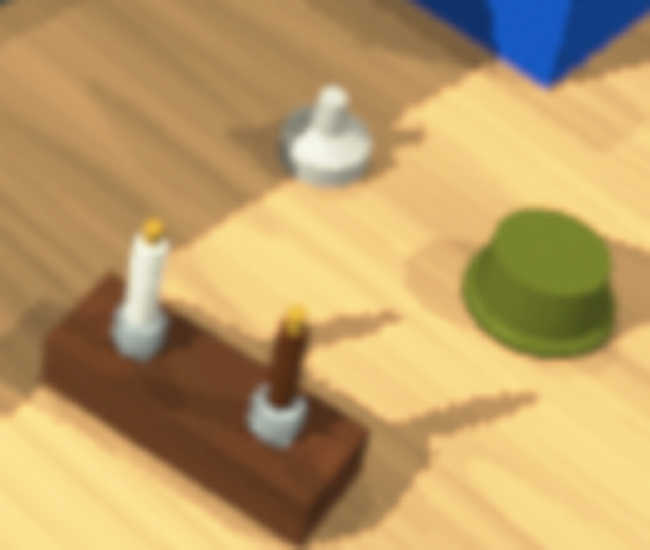

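View pics/s_test.png

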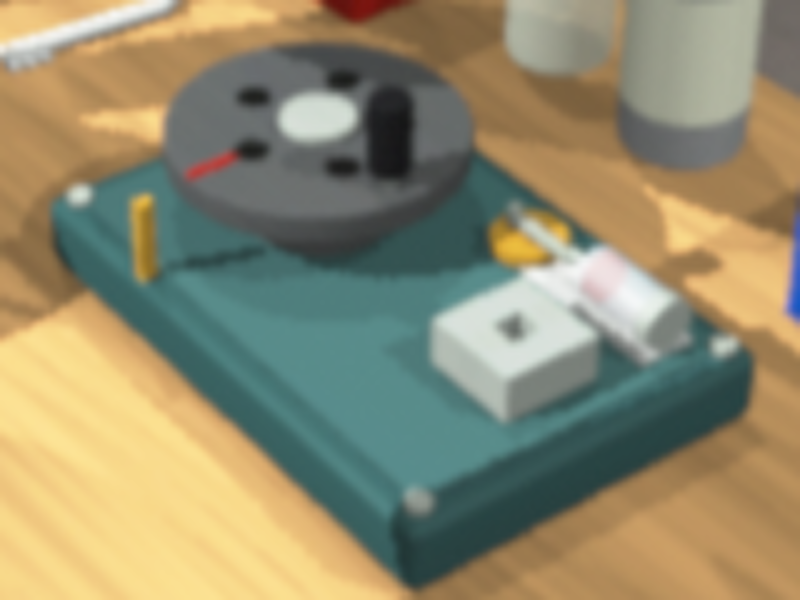

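```bash
cat > m1.py <<'E'
from h import *
t=cam('top');s=cam('side')
T=lambda x,y:(235+(x+.5)/6-.5,150+(y+.5)/6-.5)
TR=lambda x,y:(385+(x+.5)/7-.5,170+(y+.5)/7-.5)
S=lambda x,y:(240+(x+.5)/5-.5,155+(y+.5)/5-.5)
SR=lambda x,y:(365+(x+.5)/5-.5,250+(y+.5)/5-.5)
np.set_printoptions(precision=1,suppress=True)
print('port top',onz(t,T(584,308),75),'side',onz(s,S(514,329),75),'tri',tri(t,T(584,308),s,S(514,329)))
print('port corners',[onz(t,T(*p),75) for p in [(527,248),(644,250),(640,370),(524,366)]])
print('wheel top',onz(t,T(247,281),98))
print('hub',onz(t,T(244,277),98),onz(s,S(317,117),98))
print('handle top',onz(t,T(365,268),150),'side',onz(s,S(391,100),150))
print('plug tip',onz(t,TR(251,425),101),onz(s,SR(153,225),101),tri(t,TR(251,425),s,SR(153,225)))
print('old tip',onz(t,TR(393,398),101),onz(s,SR(295,313),101))
print('rack corners',[onz(t,TR(*p),30) for p in [(135,405),(405,350),(425,450),(155,500)]])
print('base corners',[onz(t,T(*p),45) for p in [(118,123),(681,138),(671,500),(96,484)]])
E
python3 m1.py
```

```text
port top [590.   2.  75.] side [590.5   1.9  75. ] tri (array([590.2,   1.9,  75.2]), np.float64(0.44983106205870804))
port corners [array([623.3,  31.7,  75. ]), array([620.8, -31. ,  75. ]), array([555.9, -26.9,  75. ]), array([559.5,  34.8,  75. ])]
wheel top [604.9 179.8  98. ]
hub [607.  181.4  98. ] [612.  188.2  98. ]
handle top [601.  114.5 150. ] side [603.9 115.9 150. ]
plug tip [ 486.2 -272.   101. ] [ 488.1 -270.9  101. ] (array([ 486.3, -271.8,  102.9]), np.float64(0.7230974228613878))
old tip [ 496.7 -337.1  101. ] [ 497.2 -339.   101. ]
rack corners [array([ 503.3, -233.9,   30. ]), array([ 526.1, -364.2,   30. ]), array([ 478.4, -370.7,   30. ]), array([ 458.4, -241.1,   30. ])]
base corners [array([704.6, 256.3,  45. ]), array([688.8, -55. ,  45. ]), array([488.7, -43. ,  45. ]), array([504.5, 268. ,  45. ])]
```

```bash
cat > plan.py <<'E'
import sys
from h import *
x,y,z,yaw=map(float,sys.argv[1:5])
st=r.sense(); R=R_(st['tcp_rot'])
w=Ro.from_matrix(R.T@R_([np.pi,0,yaw])).as_rotvec()
print('dp',(R.T@(np.array([x,y,z])-st['eef_pos'])).round(1),'ang',w.round(3))
E
python3 plan.py 486.5 -271 190 1.738
python3 - <<'E'
exec(open('m1.py').read())
print('pointer',tri(t,T(237,493),s,S(143,200)))
print('cyl',tri(t,T(655,160),s,S(675,315)))
E
python3 -m creep '[{"dp":[0,0,0],"angular":[0,0,0],"fingers":45}]' 30
```

```text
dp [-536.5 -773.9   41.5] ang [-1.000e-03  1.000e-03  1.167e+00]
port top [590.   2.  75.] side [590.5   1.9  75. ] tri (array([590.2,   1.9,  75.2]), np.float64(0.44983106205870804))
port corners [array([623.3,  31.7,  75. ]), array([620.8, -31. ,  75. ]), array([555.9, -26.9,  75. ]), array([559.5,  34.8,  75. ])]
wheel top [604.9 179.8  98. ]
hub [607.  181.4  98. ] [612.  188.2  98. ]
handle top [601.  114.5 150. ] side [603.9 115.9 150. ]
plug tip [ 486.2 -272.   101. ] [ 488.1 -270.9  101. ] (array([ 486.3, -271.8,  102.9]), np.float64(0.7230974228613878))
old tip [ 496.7 -337.1  101. ] [ 497.2 -339.   101. ]
rack corners [array([ 503.3, -233.9,   30. ]), array([ 526.1, -364.2,   30. ]), array([ 478.4, -370.7,   30. ]), array([ 458.4, -241.1,   30. ])]
base corners [array([704.6, 256.3,  45. ]), array([688.8, -55. ,  45. ]), array([488.7, -43. ,  45. ]), array([504.5, 268. ,  45. ])]
pointer (array([493.1, 185.9,  97.4]), np.float64(0.1048600121559075))
cyl (array([669.9, -37.7,  68.6]), np.float64(3.864694586174844))
clock: 0.23
eef_pos: [146.6, 607.3, 230.9]
tcp_rot: [-3.141, -0.0, 2.905]
contact_force: [0.2, 0.8, -1.1]
opening: 0.88
```

```bash
python3 -m creep '[{"dp":[-116,-168,8],"angular":[0,0,0.58],"fingers":45},{"dp":[-116,-168,8],"angular":[0,0,0.58],"fingers":45},{"dp":[-116,-168,8],"angular":[0,0,0.58],"fingers":45},{"dp":[-116,-168,8],"angular":[0,0,0.58],"fingers":45},{"dp":[-116,-168,8],"angular":[0,0,0.58],"fingers":45}]'; python3 plan.py 486.5 -271 190 1.738
```

```text
clock: 0.65
eef_pos: [220.1, 414.7, 223.0]
tcp_rot: [-3.141, 0.0, 2.318]
contact_force: [0.8, -0.5, 0.2]
opening: 0.531
dp [-683.9 -270.9   33.4] ang [-0.     0.001  0.58 ]
```

```bash
python3 -m creep '[{"dp":[-680,-271,33],"angular":[0,0,0.58],"fingers":45},{"dp":[-680,-271,33],"angular":[0,0,0.58],"fingers":45},{"dp":[-680,-271,33],"angular":[0,0,0.58],"fingers":45},{"dp":[-680,-271,33],"angular":[0,0,0.58],"fingers":45},{"dp":[-680,-271,33],"angular":[0,0,0.58],"fingers":45}]'; python3 plan.py 486.5 -271 190 1.738
```

```text
clock: 1.07
eef_pos: [296.3, 221.6, 214.0]
tcp_rot: [3.141, -0.0, 1.739]
contact_force: [1.7, -0.6, 0.2]
opening: 0.523
dp [-517.5  105.2   23.9] ang [ 0.001 -0.     0.001]
```

```bash
python3 -m creep '[{"dp":[-515,105,22],"angular":[0,0,0],"fingers":45},{"dp":[-515,105,22],"angular":[0,0,0],"fingers":45},{"dp":[-515,105,22],"angular":[0,0,0],"fingers":45},{"dp":[-515,105,22],"angular":[0,0,0],"fingers":45},{"dp":[-515,105,22],"angular":[0,0,0],"fingers":45}]'; python3 plan.py 486.5 -271 190 1.738
```

```text
clock: 1.48
eef_pos: [372.7, 27.6, 205.5]
tcp_rot: [3.14, 0.0, 1.745]
contact_force: [1.3, 1.3, -0.8]
opening: 0.527
dp [-313.8   60.4   15.5] ang [0.001 0.    0.007]
```

```bash
python3 -m creep '[{"dp":[-310,64,14],"angular":[0,0,0],"fingers":45},{"dp":[-310,64,14],"angular":[0,0,0],"fingers":45},{"dp":[-310,64,14],"angular":[0,0,0],"fingers":45},{"dp":[-310,64,14],"angular":[0,0,0],"fingers":45},{"dp":[-310,64,14],"angular":[0,0,0],"fingers":45}]'; python3 plan.py 486.5 -271 190 1.738
```

```text
clock: 1.9
eef_pos: [449.4, -166.2, 196.0]
tcp_rot: [3.141, 0.0, 1.744]
contact_force: [0.3, 0.9, -0.4]
opening: 0.524
dp [-109.6   18.5    6. ] ang [0.    0.    0.006]
```

```bash
python3 -m creep '[{"dp":[-105,18,30],"angular":[0,0,0],"fingers":45},{"dp":[-105,18,30],"angular":[0,0,0],"fingers":45},{"dp":[-105,18,30],"angular":[0,0,0],"fingers":45},{"dp":[-105,18,30],"angular":[0,0,0],"fingers":45},{"dp":[-105,18,30],"angular":[0,0,0],"fingers":45}]'; python3 plan.py 486.5 -271 165 1.738
python3 - <<'E'
from h import *
st=r.sense(); im=optics.grab_frame('wrist'); cv2.imwrite('pics/w1.png',im)
np.save('st1.npy',st,allow_pickle=True)
c=cam('wrist',st)
print(proj(c,[486.5,-271.5,101]),proj(c,[497,-338,101]))
E
```

```text
clock: 2.32
eef_pos: [484.7, -265.1, 165.0]
tcp_rot: [-3.14, -0.001, 1.743]
contact_force: [-0.6, 0.4, 1.1]
opening: 0.524
dp [-6.1  0.7  0. ] ang [-0.001 -0.001  0.005]
[326.16743314 214.9618166 ] [324.8227166  291.55611903]
```

View pics/w1.png

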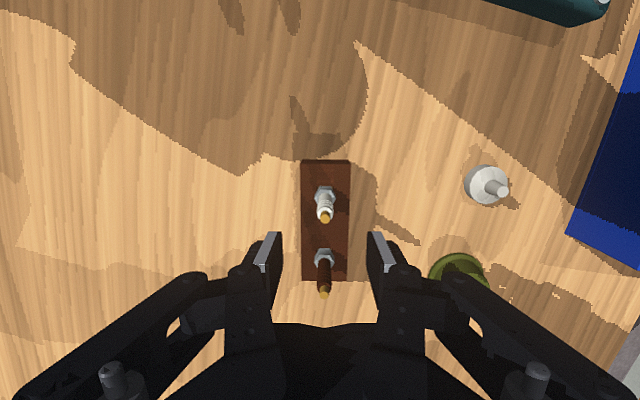

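```bash
python3 - <<'E'
from h import *
st=np.load('st1.npy',allow_pickle=True).item(); c=cam('wrist',st); im=cv2.imread('pics/w1.png')
print(onz(c,(325.5,217.5),101), onz(c,(324.5,295),101))
cv2.imwrite('pics/w1c.png',cv2.resize(im[150:310,280:380],None,fx=5,fy=5))
E
python3 plan.py 487 -271.5 53 1.738
```

```text
[ 486.35193177 -273.60695032  101.        ] [ 497.3044371  -341.32429383  101.        ]
dp [ -7.9   1.3 112.4] ang [-0.001 -0.001  0.006]
```

View pics/w1c.png

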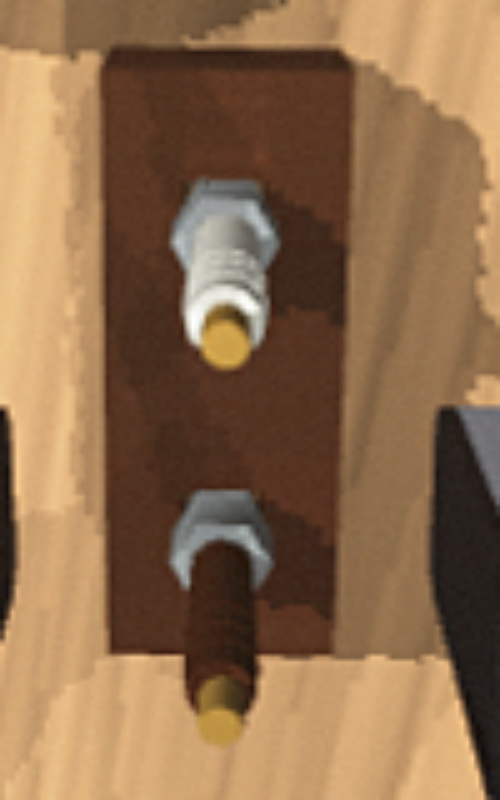

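```bash
python3 -m creep '[{"dp":[-8.5,0.7,20],"angular":[0,0,0.006],"fingers":45},{"dp":[-8.5,0.7,50],"angular":[0,0,0.006],"fingers":45},{"dp":[-8.5,0.7,80],"angular":[0,0,0.006],"fingers":45},{"dp":[-8.5,0.7,112],"angular":[0,0,0.006],"fingers":45},{"dp":[-8.5,0.7,112],"angular":[0,0,0.006],"fingers":45}]'; python3 plan.py 486.5 -272.5 53 1.738
python3 - <<'E'
from h import *
cv2.imwrite('pics/w2.png',optics.grab_frame('wrist'))
E
```

```text
clock: 2.78
eef_pos: [483.7, -269.2, 49.7]
tcp_rot: [-3.135, -0.005, 1.74]
contact_force: [-1.8, 0.6, -0.1]
opening: 0.529
dp [-3.7  2.1 -3.4] ang [-0.006 -0.005  0.002]
```

View pics/w2.png

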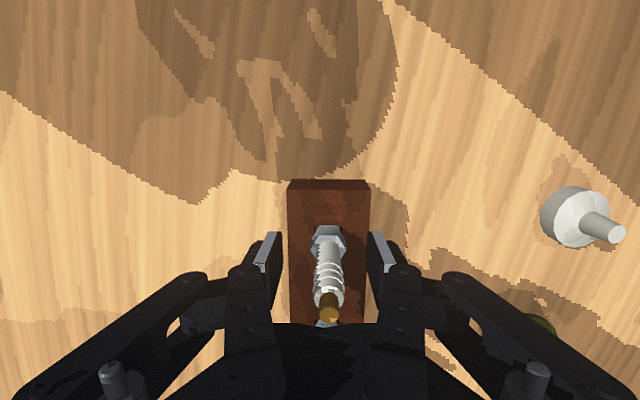

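The plug stands between the open pads, at about (328,270). I'll let the arm settle, trim the position, then close.

```bash
python3 -m creep '[{"dp":[0,0,0],"angular":[0,0,0],"fingers":45},{"dp":[0,0,0],"angular":[0,0,0],"fingers":45}]'; python3 plan.py 486.5 -272.5 53 1.738
```

```text
clock: 3.0
eef_pos: [488.5, -272.5, 56.2]
tcp_rot: [3.139, 0.002, 1.739]
contact_force: [0.4, 0.3, 0.9]
opening: 0.525
dp [ 0.3 -2.   3.1] ang [0.002 0.002 0.001]
```

```bash
python3 -m creep '[{"dp":[0,0,0],"angular":[0,0,0],"fingers":45},{"dp":[0,0,0],"angular":[0,0,0],"fingers":45}]'; python3 plan.py 486.5 -272.5 53 1.738;python3 -m creep '[{"dp":[0,0,0],"angular":[0,0,0],"fingers":45},{"dp":[0,0,0],"angular":[0,0,0],"fingers":45}]'; python3 plan.py 486.5 -272.5 53 1.738
```

```text
clock: 3.17
eef_pos: [488.3, -272.8, 55.8]
tcp_rot: [3.139, 0.002, 1.739]
contact_force: [0.0, -0.6, -0.3]
opening: 0.528
dp [ 0.6 -1.7  2.8] ang [0.002 0.002 0.001]
clock: 3.33
eef_pos: [487.6, -272.5, 54.8]
tcp_rot: [3.141, 0.001, 1.739]
contact_force: [-0.6, 0.5, 0.1]
opening: 0.53
dp [ 0.2 -1.   1.8] ang [0.001 0.001 0.001]
```

Decaying to target. Closing.

```bash
python3 -m creep '[{"dp":[0,0,0],"angular":[0,0,0],"fingers":12},{"dp":[0,0,0],"angular":[0,0,0],"fingers":12},{"dp":[0,0,0],"angular":[0,0,0],"fingers":12},{"dp":[0,0,0],"angular":[0,0,0],"fingers":8},{"dp":[0,0,0],"angular":[0,0,0],"fingers":8}]' 40; python3 plan.py 486.5 -272.5 53 1.738;python3 -m creep '[{"dp":[0,0,0],"angular":[0,0,0],"fingers":8},{"dp":[0,0,0],"angular":[0,0,0],"fingers":8}]'; python3 plan.py 486.5 -272.5 53 1.738
```

```text
clock: 3.75
eef_pos: [487.2, -272.4, 54.0]
tcp_rot: [-3.142, -0.0, 1.739]
contact_force: [-0.3, 0.4, 2.7]
opening: 0.145
dp [-0.  -0.7  1. ] ang [-0.    -0.     0.001]
clock: 3.92
eef_pos: [487.2, -272.4, 54.0]
tcp_rot: [3.142, 0.0, 1.739]
contact_force: [-0.2, -0.0, 3.4]
opening: 0.138
dp [ 0.  -0.7  1. ] ang [0.    0.    0.001]
```

```bash
python3 -m creep '[{"dp":[0,0,-10],"angular":[0,0,0],"fingers":8},{"dp":[0,0,-30],"angular":[0,0,0],"fingers":8},{"dp":[0,0,-60],"angular":[0,0,0],"fingers":8},{"dp":[0,0,-90],"angular":[0,0,0],"fingers":8},{"dp":[0,0,-110],"angular":[0,0,0],"fingers":8}]'
python3 - <<'E'
from h import *
st=r.sense();cv2.imwrite('pics/w3.png',optics.grab_frame('wrist'));cv2.imwrite('pics/s3.png',optics.grab_frame('side'))
s=cv2.imread('pics/s3.png');cv2.imwrite('pics/s3c.png',cv2.resize(s[200:380,340:500],None,fx=3.3,fy=3.3))
E
```

```text
clock: 4.33
eef_pos: [487.8, -272.7, 167.0]
tcp_rot: [3.14, 0.001, 1.739]
contact_force: [0.7, -0.4, -0.1]
opening: 0.144
```

View pics/w3.png

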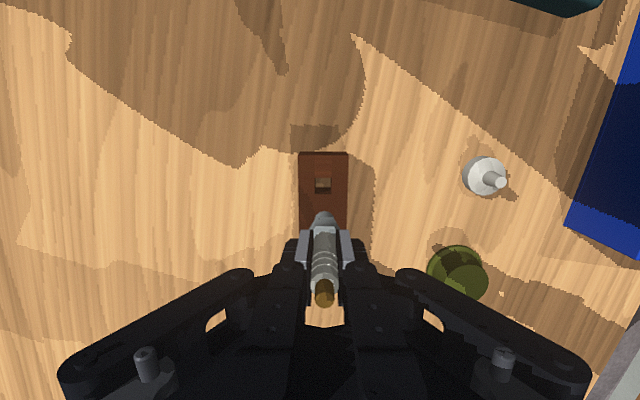

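View pics/s3c.png

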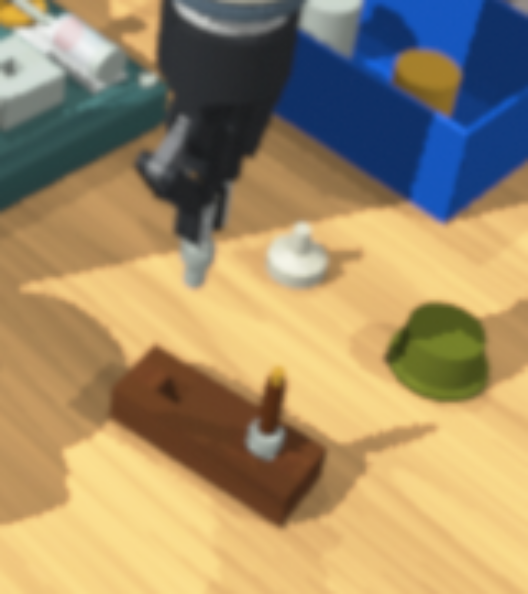

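```bash
python3 - <<'E'
from h import *
c=cam('wrist'); print(onz(c,(322.5,184),30))
E
python3 plan.py 590 2 165 1.52
```

```text
[ 487.7671846  -274.69190164   30.        ]
dp [254.7 145.4   2.9] ang [0.006 0.004 0.219]
```

```bash
python3 -m creep '[{"dp":[26,14,0],"angular":[0,0,0.03],"fingers":8},{"dp":[60,34,0],"angular":[0,0,0.08],"fingers":8},{"dp":[96,55,0],"angular":[0,0,0.12],"fingers":8},{"dp":[132,75,0],"angular":[0,0,0.17],"fingers":8},{"dp":[166,95,0],"angular":[0,0,0.215],"fingers":8}]';python3 plan.py 590 2 165 1.52
```

```text
clock: 4.85
eef_pos: [552.7, -90.8, 163.3]
tcp_rot: [-3.14, -0.0, 1.521]
contact_force: [1.1, -1.2, -0.3]
opening: 0.142
dp [94.6 32.6 -1.7] ang [-0.001 -0.     0.001]
```

```bash
python3 -m creep '[{"dp":[28,10,0],"angular":[0,0,0],"fingers":8},{"dp":[54,18,0],"angular":[0,0,0],"fingers":8},{"dp":[74,25,0],"angular":[0,0,0],"fingers":8},{"dp":[86,29,0],"angular":[0,0,0],"fingers":8},{"dp":[91,31,0],"angular":[0,0,0],"fingers":8}]';python3 -m creep '[{"dp":[0,0,0],"angular":[0,0,0],"fingers":8},{"dp":[0,0,0],"angular":[0,0,0],"fingers":8},{"dp":[0,0,0],"angular":[0,0,0],"fingers":8}]';python3 plan.py 590 2 165 1.52
python3 - <<'E'
from h import *
st=r.sense();im=optics.grab_frame('wrist');cv2.imwrite('pics/w4.png',im);cv2.imwrite('pics/w4c.png',cv2.resize(im[120:320,230:430],None,fx=3,fy=3))
c=cam('wrist',st);print(proj(c,[590,2,75]))
np.save('st4.npy',st,allow_pickle=True)
E
```

```text
clock: 5.27
eef_pos: [588.3, -1.8, 163.3]
tcp_rot: [-3.141, -0.0, 1.525]
contact_force: [-0.2, -0.6, 0.1]
opening: 0.14
clock: 5.52
eef_pos: [587.8, -4.5, 163.8]
tcp_rot: [-3.141, 0.0, 1.523]
contact_force: [-0.1, -0.6, -1.4]
opening: 0.14
dp [ 6.6  1.9 -1.2] ang [-0.001  0.     0.003]
[326.96198138 189.63339798]
```

View pics/w4.png

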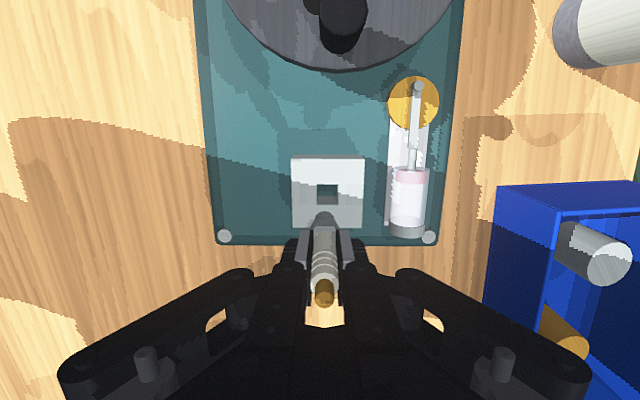

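View pics/w4c.png

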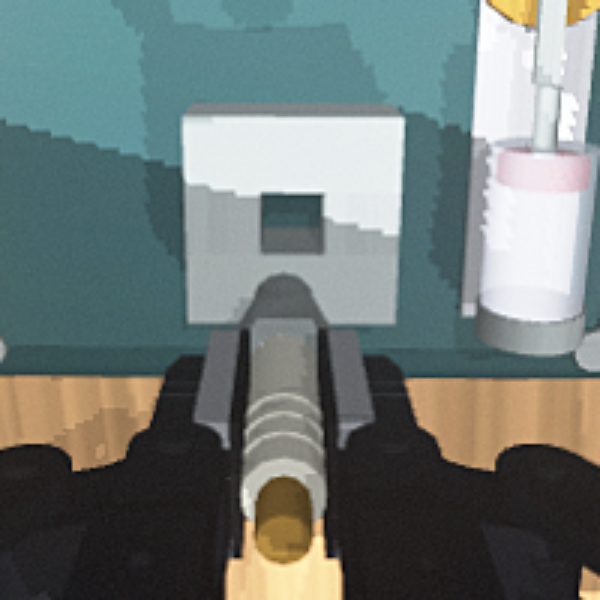

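```bash
python3 - <<'E'
from h import *
st=np.load('st4.npy',allow_pickle=True).item();c=cam('wrist',st);h=onz(c,(327.3,194),75);print(h)
E
python3 -m creep '[{"dp":[1.5,0.5,10],"angular":[0,0,0],"fingers":8},{"dp":[3,1,20],"angular":[0,0,0],"fingers":8},{"dp":[4,1.5,30],"angular":[0,0,0],"fingers":8},{"dp":[4,1.5,36],"angular":[0,0,0],"fingers":8},{"dp":[4,1.5,38],"angular":[0,0,0],"fingers":8}]';python3 -m creep '[{"dp":[0,0,0],"angular":[0,0,0],"fingers":8},{"dp":[0,0,0],"angular":[0,0,0],"fingers":8},{"dp":[0,0,0],"angular":[0,0,0],"fingers":8},{"dp":[0,0,0],"angular":[0,0,0],"fingers":8},{"dp":[0,0,0],"angular":[0,0,0],"fingers":8}]';python3 plan.py 590 2 123 1.52
python3 - <<'E'
from h import *
st=r.sense();im=optics.grab_frame('wrist');cv2.imwrite('pics/w5.png',im);cv2.imwrite('pics/w5c.png',cv2.resize(im[140:340,230:430],None,fx=4,fy=3,interpolation=cv2.INTER_CUBIC))
im=optics.grab_frame('side');cv2.imwrite('pics/s5c.png',cv2.resize(im[155:275,260:400],None,fx=5,fy=5,interpolation=cv2.INTER_CUBIC))
np.save('st5.npy',st,allow_pickle=True)
E
```

```text
[590.10845717  -1.77394547  75.        ]
clock: 5.98
eef_pos: [588.9, 0.5, 124.0]
tcp_rot: [-3.139, 0.0, 1.524]
contact_force: [-0.2, 0.1, -0.2]
opening: 0.142
clock: 6.4
eef_pos: [590.3, 0.6, 126.4]
tcp_rot: [3.141, -0.0, 1.524]
contact_force: [-0.0, 0.1, -0.2]
opening: 0.14
dp [ 1.4 -0.4  3.4] ang [ 0.001 -0.     0.004]
```

View pics/w5c.png

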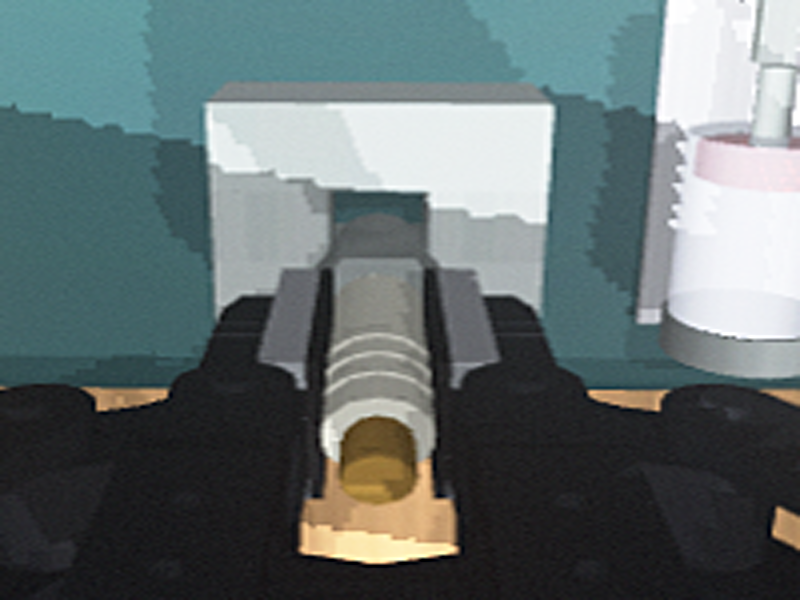

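View pics/s5c.png

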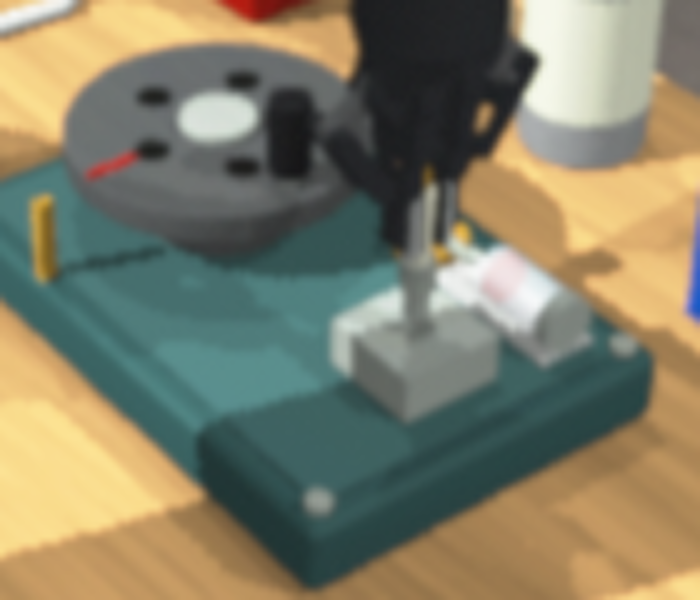

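```bash
python3 - <<'E'
from h import *
st=np.load('st5.npy',allow_pickle=True).item();c=cam('wrist',st);p=st['eef_pos'];R=R_(st['tcp_rot']);np.set_printoptions(precision=1,suppress=True)
print('hole far edge y', onz(c,(325,204.0),75), 'left/right',onz(c,(230+328/4,206),75),onz(c,(230+427/4,206),75))
print('block corners',onz(c,(230+208/4,140+103/3),75),onz(c,(230+553/4,140+103/3),75))
for rad in(5,6,7): print(rad, proj(c,p+R@np.array([rad,0,43])), proj(c,p+R@np.array([rad,0,41])))
print(proj(c,p+R@np.array([4,0,-47])),proj(c,p+R@np.array([-4,0,-47])))
E
```

```text
hole far edge y [590.8   6.5  75. ] left/right [581.6   5.5  75. ] [599.1   4.6  75. ]
block corners [562.4  29.2  75. ] [621.5  26.4  75. ]
5 [324.8 209.1] [324.8 210. ]
6 [324.8 207.7] [324.8 208.6]
7 [324.8 206.3] [324.8 207.2]
[325.6 287.4] [325.6 305.3]
```

```bash
python3 -m creep '[{"dp":[-1.5,0,2],"angular":[0,0,0.003],"fingers":8},{"dp":[-1.5,0,4],"angular":[0,0,0.003],"fingers":8},{"dp":[-1.5,0,6],"angular":[0,0,0.003],"fingers":8},{"dp":[-1.5,0,6],"angular":[0,0,0.003],"fingers":8},{"dp":[-1.5,0,6],"angular":[0,0,0.003],"fingers":8}]'
python3 - <<'E'
from h import *
st=r.sense();im=optics.grab_frame('wrist');cv2.imwrite('pics/w6.png',im);cv2.imwrite('pics/w6c.png',cv2.resize(im[170:270,270:390],None,fx=6,fy=6,interpolation=cv2.INTER_CUBIC))
np.save('st6.npy',st,allow_pickle=True)
c=cam('wrist',st);p=st['eef_pos'];R=R_(st['tcp_rot'])
print(p,[proj(c,p+R@np.array([a,0,43])) for a in (5,-5)])
E
```

```text
clock: 6.92
eef_pos: [589.8, -0.9, 119.7]
tcp_rot: [-3.141, -0.0, 1.521]
contact_force: [0.3, 0.5, -0.5]
opening: 0.14
[589.81560978  -0.90948516 119.71742872] [array([324.80100533, 209.07794605]), array([324.80181625, 222.86855827])]
```

View pics/w6c.png

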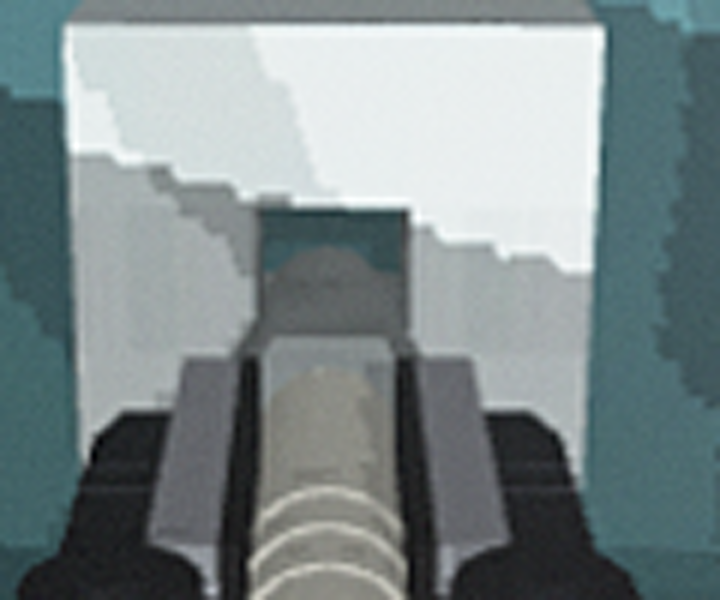

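```bash
python3 -m creep '[{"dp":[0.3,0,2],"angular":[0,0,0],"fingers":8},{"dp":[0.3,0,4],"angular":[0,0,0],"fingers":8},{"dp":[0.3,0,6],"angular":[0,0,0],"fingers":8},{"dp":[0.3,0,8],"angular":[0,0,0],"fingers":8},{"dp":[0.3,0,10],"angular":[0,0,0],"fingers":8}]'; python3 -m creep '[{"dp":[0,0,0],"angular":[0,0,0],"fingers":8}]'
```

```text
clock: 7.38
eef_pos: [589.9, -0.6, 109.7]
tcp_rot: [-3.141, 0.0, 1.521]
contact_force: [-0.5, -0.6, -0.5]
opening: 0.139
clock: 7.47
eef_pos: [589.7, -0.6, 109.4]
tcp_rot: [-3.141, 0.0, 1.521]
contact_force: [-0.5, 0.0, 0.2]
opening: 0.138
```

Entering freely with no force. Continuing to home (TCP z about 98–99).

```bash
python3 -m creep '[{"dp":[0,0,2],"angular":[0,0,0],"fingers":8},{"dp":[0,0,4],"angular":[0,0,0],"fingers":8},{"dp":[0,0,6],"angular":[0,0,0],"fingers":8},{"dp":[0,0,8],"angular":[0,0,0],"fingers":8},{"dp":[0,0,9],"angular":[0,0,0],"fingers":8}]'; python3 -m creep '[{"dp":[0,0,1],"angular":[0,0,0],"fingers":8},{"dp":[0,0,1],"angular":[0,0,0],"fingers":8}]'
```

```text
clock: 7.88
eef_pos: [589.8, -0.6, 100.6]
tcp_rot: [-3.141, 0.0, 1.521]
contact_force: [0.1, -0.6, 0.4]
opening: 0.14
clock: 8.05
eef_pos: [589.9, -0.6, 99.7]
tcp_rot: [-3.141, 0.0, 1.521]
contact_force: [-0.6, 0.5, -1.1]
opening: 0.137
```

```bash
python3 -m creep '[{"dp":[0,0,1],"angular":[0,0,0],"fingers":8},{"dp":[0,0,2],"angular":[0,0,0],"fingers":8}]'; python3 -m creep '[{"dp":[0,0,1],"angular":[0,0,0],"fingers":8},{"dp":[0,0,1],"angular":[0,0,0],"fingers":8}]'
```

```text
clock: 8.22
eef_pos: [590.3, -0.6, 98.7]
tcp_rot: [3.141, -0.0, 1.521]
contact_force: [-4.0, 0.7, 15.9]
opening: 0.142
clock: 8.38
eef_pos: [590.5, -0.5, 98.6]
tcp_rot: [3.141, -0.0, 1.521]
contact_force: [-4.5, 0.6, 16.1]
opening: 0.14
```

```bash
python3 -m creep '[{"dp":[0,0,-1],"angular":[0,0,0],"fingers":40},{"dp":[0,0,-1],"angular":[0,0,0],"fingers":40},{"dp":[0,0,-1],"angular":[0,0,0],"fingers":40},{"dp":[0,0,-1],"angular":[0,0,0],"fingers":40},{"dp":[0,0,-1],"angular":[0,0,0],"fingers":40}]'
python3 - <<'E'
from h import *
st=r.sense();im=optics.grab_frame('wrist');cv2.imwrite('pics/w7.png',im)
np.save('st7.npy',st,allow_pickle=True)
E
```

```text
clock: 8.8
eef_pos: [589.9, -0.6, 97.8]
tcp_rot: [-3.141, 0.0, 1.521]
contact_force: [-0.3, 0.5, 0.3]
opening: 0.469
```

View pics/w7.png

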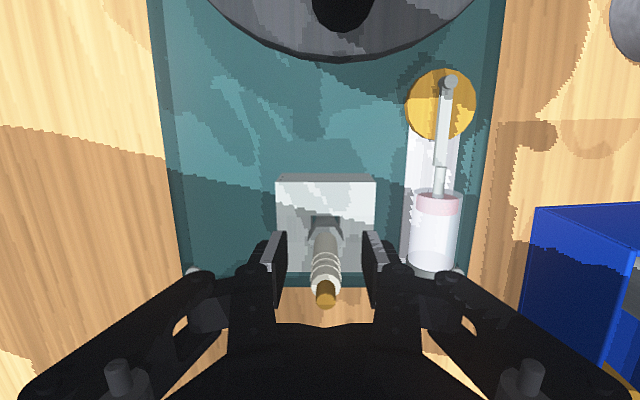

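The plug sits home, upright and free of the pads, at (325,255). I'm lifting off and moving to view the wheel and handle.

```bash
python3 -m creep '[{"dp":[0,0,-20],"angular":[0,0,0],"fingers":45},{"dp":[0,0,-55],"angular":[0,0,0],"fingers":55},{"dp":[0,0,-90],"angular":[0,0,0],"fingers":55},{"dp":[25,6,-115],"angular":[0,0,0],"fingers":55},{"dp":[55,8,-120],"angular":[0,0,0],"fingers":55}]' 
python3 -m creep '[{"dp":[20,0,0],"angular":[0,0,0],"fingers":55},{"dp":[35,0,0],"angular":[0,0,0],"fingers":55},{"dp":[40,0,0],"angular":[0,0,0],"fingers":55},{"dp":[40,0,0],"angular":[0,0,0],"fingers":55},{"dp":[40,0,0],"angular":[0,0,0],"fingers":55}]' 
python3 -m creep '[{"dp":[0,0,0],"angular":[0,0,0],"fingers":55},{"dp":[0,0,0],"angular":[0,0,0],"fingers":55},{"dp":[0,0,0],"angular":[0,0,0],"fingers":55}]' 
python3 - <<'E'
from h import *
st=r.sense();im=optics.grab_frame('wrist');cv2.imwrite('pics/w8.png',im)
np.save('st8.npy',st,allow_pickle=True)
E
```

```text
clock: 9.27
eef_pos: [603.7, 53.2, 223.2]
tcp_rot: [3.134, -0.001, 1.518]
contact_force: [1.9, -0.2, -0.3]
opening: 0.645
clock: 9.68
eef_pos: [602.3, 93.4, 217.3]
tcp_rot: [-3.14, 0.001, 1.521]
contact_force: [-0.3, 0.1, 0.1]
opening: 0.643
clock: 9.93
eef_pos: [602.7, 93.0, 217.8]
tcp_rot: [-3.141, 0.0, 1.52]
contact_force: [-0.0, -0.3, 0.2]
opening: 0.647
```

View pics/w8.png

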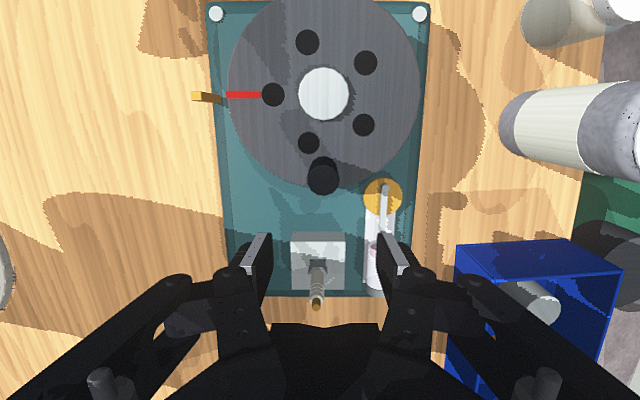

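```bash
python3 - <<'E'
from h import *
np.set_printoptions(precision=1,suppress=True)
im=cv2.imread('pics/w8.png')
cv2.imwrite('pics/w8c.png',cv2.resize(im[0:210,215:435],None,fx=3.6,fy=2.8,interpolation=cv2.INTER_CUBIC)[:590])
cv2.imwrite('pics/w8h.png',cv2.resize(im[135:215,275:375],None,fx=7,fy=7,interpolation=cv2.INTER_CUBIC))
g=im.max(2)
m=(g<32).astype(np.uint8); m[:150]=0;m[205:]=0
n,l,s,c=cv2.connectedComponentsWithStats(m); print([ (s[i],c[i]) for i in range(1,n) if s[i][4]>80])
st=np.load('st8.npy',allow_pickle=True).item();C=cam('wrist',st)
print(onz(C,(323,180),150),onz(C,(323,94),98))
E
```

```text
[]
[602.4 112.6 150. ] [605.6 177.   98. ]
```

View pics/w8c.png

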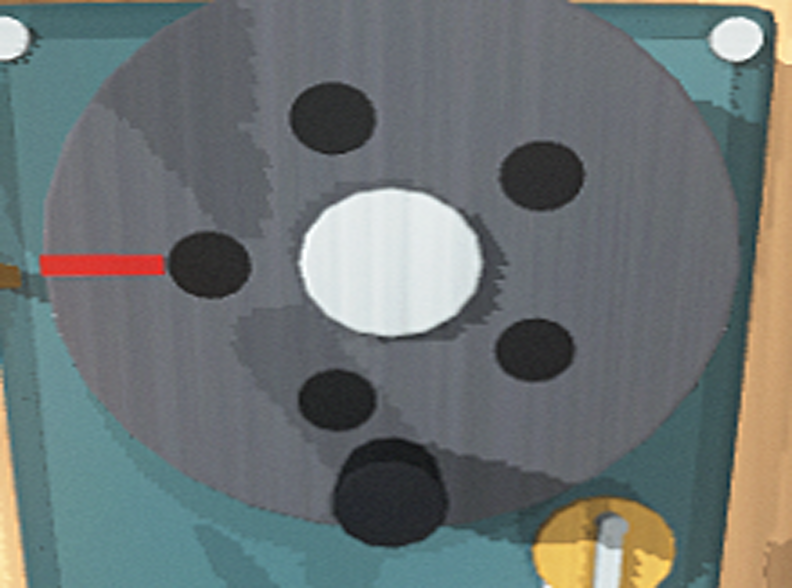

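View pics/w8h.png

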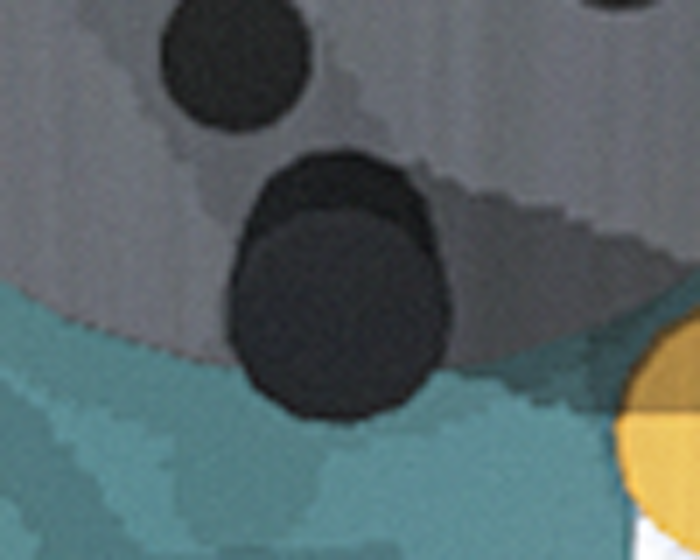

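```bash
python3 - <<'E'
from h import *
from scipy.optimize import least_squares
np.set_printoptions(precision=1,suppress=True)
st=np.load('st8.npy',allow_pickle=True).item();C=cam('wrist',st)
f=lambda x,y:(215+(x+.5)/3.6-.5,(y+.5)/2.8-.5)
P=[f(*p) for p in [(44,265),(738,262),(52,330),(727,328),(100,405),(200,480),(575,487),(640,446),(690,395),(60,170),(725,180),(110,93),(690,105)]]
W=np.array([onz(C,p,98)[:2] for p in P])
s=least_squares(lambda q:np.hypot(W[:,0]-q[0],W[:,1]-q[1])-86,[605,180],loss='soft_l1'); print(s.x,s.fun)
s=least_squares(lambda q:np.hypot(W[:,0]-q[0],W[:,1]-q[1])-q[2],[605,180,86]); print(s.x)
h=onz(C,(323.1,179.4),150);print(h)
print('cw',onz(C,f(102,265),98))
E
python3 plan.py 602.5 113.3 160 1.52; python3 plan.py 602.5 113.3 110 1.52
```

```text
[605.7 177.9] [-2.3 -1.9 -0.2 -0.7 -0.6 -1.5 -0.3 -0.2 -0.3 -3.7 -3.3 -5.4 -3.2]
[605.8 175.1  83.7]
[602.5 113.  150. ]
cw [536.1 180.7  98. ]
dp [20.2 -1.2 57.9] ang [-0.  0. -0.]
dp [ 20.2  -1.2 107.9] ang [-0.  0. -0.]
```

```bash
python3 -m creep '[{"dp":[10,-0.6,10],"angular":[0,0,0],"fingers":55},{"dp":[20,-0.8,35],"angular":[0,0,0],"fingers":55},{"dp":[20.5,-0.8,65],"angular":[0,0,0],"fingers":55},{"dp":[20.5,-0.8,90],"angular":[0,0,0],"fingers":55},{"dp":[20.5,-0.8,107],"angular":[0,0,0],"fingers":55}]' 
python3 -m creep '[{"dp":[0,0,0],"angular":[0,0,0],"fingers":50},{"dp":[0,0,0],"angular":[0,0,0],"fingers":45},{"dp":[0,0,0],"angular":[0,0,0],"fingers":40},{"dp":[0,0,0],"angular":[0,0,0],"fingers":40},{"dp":[0,0,0],"angular":[0,0,0],"fingers":40}]' 
python3 - <<'E'
from h import *
st=r.sense();im=optics.grab_frame('wrist');cv2.imwrite('pics/w9.png',im)
np.save('st9.npy',st,allow_pickle=True); C=cam('wrist',st); p=st['eef_pos']
print(p, proj(C,[p[0],p[1],150]))
E
```

```text
clock: 10.4
eef_pos: [601.4, 114.8, 107.8]
tcp_rot: [-3.139, 0.0, 1.521]
contact_force: [-1.1, -0.3, -0.1]
opening: 0.644
clock: 10.82
eef_pos: [603.9, 114.6, 112.4]
tcp_rot: [3.139, -0.001, 1.521]
contact_force: [-0.2, 0.6, 0.6]
opening: 0.47
[603.91847429 114.5949903  112.4338801 ] [325.65159384 282.53710537]
```

View pics/w9.png

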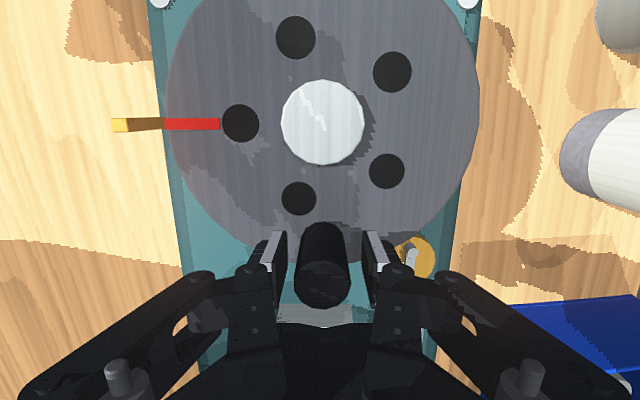

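```bash
python3 -m creep '[{"dp":[0,-0.6,0],"angular":[0,0,0],"fingers":36},{"dp":[0,-0.6,0],"angular":[0,0,0],"fingers":33},{"dp":[0,-0.6,0],"angular":[0,0,0],"fingers":30},{"dp":[0,-0.6,0],"angular":[0,0,0],"fingers":28},{"dp":[0,-0.6,0],"angular":[0,0,0],"fingers":26}]' 30
python3 -m creep '[{"dp":[0,0,0],"angular":[0,0,0],"fingers":23},{"dp":[0,0,0],"angular":[0,0,0],"fingers":20},{"dp":[0,0,0],"angular":[0,0,0],"fingers":18},{"dp":[0,0,0],"angular":[0,0,0],"fingers":18},{"dp":[0,0,0],"angular":[0,0,0],"fingers":18}]' 30
```

```text
clock: 11.28
eef_pos: [602.5, 114.4, 111.1]
tcp_rot: [3.141, -0.0, 1.521]
contact_force: [0.6, -0.2, 0.7]
opening: 0.307
clock: 11.7
eef_pos: [602.6, 114.4, 111.1]
tcp_rot: [3.141, -0.0, 1.521]
contact_force: [0.3, -0.5, 1.8]
opening: 0.283
```

```bash
cat > nx.py <<'E'
# log a sample, fit axis, print suggested rows. args: dtheta per row, nrows
import sys,json,os
from h import *
from scipy.optimize import least_squares
np.set_printoptions(precision=2,suppress=True)
W=np.array([605.7,178.9]); st=r.sense()
L=json.load(open('log.json')) if os.path.exists('log.json') else []
s=[st['clock'],*st['eef_pos'],*st['contact_force']]
if not L or L[-1][0]<s[0]-1e-6: L.append(s); json.dump(L,open('log.json','w'))
a=np.array(L); Q=a[:,1:3]+a[:,4:6]/3
def res(p):
    A=p[:2]; rho=p[2]; e=np.hypot(*(Q-A).T)-rho
    d=np.hypot(*(A-W)); pr=(d-np.clip(d,8,14))/1.5
    return np.r_[e/0.25, pr, (A-W)/30]
best=None
for t in np.linspace(0,6.28,9)[:-1]:
    A0=W+11*np.array([np.cos(t),np.sin(t)])
    o=least_squares(res,[*A0,np.hypot(*(Q[0]-A0))])
    if best is None or o.cost<best.cost: best=o
A=best.x[:2];rho=best.x[2]
J=best.jac; sd=np.sqrt(np.diag(np.linalg.inv(J.T@J)))
ang=np.unwrap(np.arctan2(*(Q-A).T[::-1])); th=ang[0]-ang
angH=np.arctan2(a[-1,2]-A[1],a[-1,1]-A[0])
Hd=a[-1,1:3]-A; rad=Hd/np.hypot(*Hd); F=a[-1,4:6]
print('t %.2f A'%s[0],A,'rho %.1f'%rho,'sd',sd[:2],'theta %.3f'%th[-1],'F',a[-1,4:7],'Frad %.1f'%(F@rad),'Ftan(cw) %.1f'%(F@np.array([rad[1],-rad[0]])),'|H-A| %.1f'%np.hypot(*Hd),'bush mm',-F/3,'open %.3f'%st['opening'],'z %.1f'%s[3])
dt=float(sys.argv[1]);n=int(sys.argv[2])
R=R_(st['tcp_rot'])
for i in range(1,n+1):
    al=angH-dt*i; T=A+rho*np.array([np.cos(al),np.sin(al)])
    print((R.T@np.array([*(T-a[-1,1:3]),0])).round(1)[:2])
E
python3 nx.py 0.02 5
python3 - <<'E'
# blind first step about W
import numpy as np
from h import *
H=np.array([602.6,114.4]);W=np.array([605.7,178.9]);R=R_(r.sense()['tcp_rot'])
for t in (0.02,.04,.06,.08,.1):
    c,s=np.cos(-t),np.sin(-t);T=W+np.array([[c,-s],[s,c]])@(H-W);print((R.T@np.array([*(T-H),0])).round(1))
E
```

```text
t 11.70 A [597.72 179.04] rho 65.0 sd [ 1.58 30.  ] theta 0.000 F [ 0.34 -0.5   1.83] Frad 0.5 Ftan(cw) -0.3 |H-A| 64.8 bush mm [-0.11  0.17] open 0.283 z 111.1
[-0.3 -1.3]
[-0.4 -2.6]
[-0.5 -3.9]
[-0.6 -5.2]
[-0.7 -6.5]
[ 0.  -1.3 -0. ]
[ 0.  -2.6 -0. ]
[ 0.1 -3.9 -0. ]
[ 0.2 -5.2 -0. ]
[ 0.3 -6.4 -0. ]
```

```bash
python3 -m creep '[{"dp":[0,-1,0],"angular":[0,0,0],"fingers":18},{"dp":[0,-2,0],"angular":[0,0,0],"fingers":18},{"dp":[0,-3,0],"angular":[0,0,0],"fingers":18},{"dp":[0.1,-4,0],"angular":[0,0,0],"fingers":18},{"dp":[0.1,-4.5,0],"angular":[0,0,0],"fingers":18}]'; python3 nx.py 0.02 5
```

```text
clock: 12.12
eef_pos: [597.7, 114.7, 111.1]
tcp_rot: [-3.142, 0.0, 1.521]
contact_force: [1.9, -1.4, 2.2]
opening: 0.282
t 12.12 A [600.08 184.57] rho 70.4 sd [5.49 5.8 ] theta 0.062 F [ 1.87 -1.37  2.2 ] Frad 1.3 Ftan(cw) -1.9 |H-A| 69.9 bush mm [-0.62  0.46] open 0.282 z 111.1
[-0.4 -1.4]
[-0.4 -2.8]
[-0.4 -4.2]
[-0.3 -5.6]
[-0.2 -7. ]
```

```bash
python3 -m creep '[{"dp":[-0.3,-1,0],"angular":[0,0,0],"fingers":18},{"dp":[-0.4,-2.2,0],"angular":[0,0,0],"fingers":18},{"dp":[-0.4,-3.4,0],"angular":[0,0,0],"fingers":18},{"dp":[-0.4,-4.6,0],"angular":[0,0,0],"fingers":18},{"dp":[-0.3,-5.5,0],"angular":[0,0,0],"fingers":18}]'; python3 nx.py 0.025 5
```

```text
clock: 12.53
eef_pos: [592.2, 114.7, 111.0]
tcp_rot: [-3.142, -0.0, 1.521]
contact_force: [1.7, -0.4, 2.8]
opening: 0.287
t 12.53 A [600.05 173.26] rho 59.1 sd [2.01 2.85] theta 0.168 F [ 1.7  -0.35  2.84] Frad 0.1 Ftan(cw) -1.7 |H-A| 59.0 bush mm [-0.57  0.12] open 0.287 z 111.0
[ 0.1 -1.5]
[ 0.3 -2.9]
[ 0.5 -4.4]
[ 0.7 -5.9]
[ 1.  -7.3]
```

```bash
python3 -m creep '[{"dp":[0.1,-1.4,0],"angular":[0,0,0],"fingers":18},{"dp":[0.2,-2.8,0],"angular":[0,0,0],"fingers":18},{"dp":[0.4,-4.2,0],"angular":[0,0,0],"fingers":18},{"dp":[0.6,-5.6,0],"angular":[0,0,0],"fingers":18},{"dp":[0.8,-7,0],"angular":[0,0,0],"fingers":18}]'; python3 nx.py 0.025 5
```

```text
clock: 12.95
eef_pos: [585.3, 115.9, 111.0]
tcp_rot: [3.142, -0.0, 1.521]
contact_force: [1.8, 0.3, 3.0]
opening: 0.284
t 12.95 A [600.42 172.5 ] rho 58.3 sd [ 2.47 19.99] theta 0.290 F [1.8  0.32 3.02] Frad -0.8 Ftan(cw) -1.7 |H-A| 58.6 bush mm [-0.6  -0.11] open 0.284 z 111.0
[ 0.5 -1.4]
[ 0.9 -2.8]
[ 1.3 -4.2]
[ 1.7 -5.6]
[ 2.2 -7. ]
```

```bash
python3 -m creep '[{"dp":[0.4,-1.4,0],"angular":[0,0,0],"fingers":18},{"dp":[0.8,-2.8,0],"angular":[0,0,0],"fingers":18},{"dp":[1.2,-4.2,0],"angular":[0,0,0],"fingers":18},{"dp":[1.6,-5.6,0],"angular":[0,0,0],"fingers":18},{"dp":[2.1,-7,0],"angular":[0,0,0],"fingers":18}]'; python3 nx.py 0.03 5
```

```text
clock: 13.37
eef_pos: [578.4, 118.3, 111.0]
tcp_rot: [3.142, 0.0, 1.521]
contact_force: [1.5, -1.1, 3.0]
opening: 0.286
t 13.37 A [602.  185.9] rho 71.8 sd [1.07 1.92] theta 0.337 F [ 1.49 -1.06  3.02] Frad 0.5 Ftan(cw) -1.8 |H-A| 71.6 bush mm [-0.5   0.35] open 0.286 z 111.0
[ 0.5 -2.1]
[ 1.2 -4.1]
[ 1.9 -6.2]
[ 2.7 -8.2]
[  3.6 -10.1]
```

```bash
python3 -m creep '[{"dp":[0.5,-1.8,0],"angular":[0,0,0],"fingers":18},{"dp":[1.1,-3.6,0],"angular":[0,0,0],"fingers":18},{"dp":[1.7,-5.4,0],"angular":[0,0,0],"fingers":18},{"dp":[2.4,-7.2,0],"angular":[0,0,0],"fingers":18},{"dp":[3.1,-8.8,0],"angular":[0,0,0],"fingers":18}]'; python3 nx.py 0.03 5
```

```text
clock: 13.78
eef_pos: [569.9, 122.1, 111.0]
tcp_rot: [3.141, -0.0, 1.521]
contact_force: [2.3, -0.1, 2.6]
opening: 0.283
t 13.78 A [600.04 173.35] rho 59.2 sd [0.6  1.71] theta 0.565 F [ 2.3  -0.07  2.61] Frad -1.1 Ftan(cw) -2.0 |H-A| 59.5 bush mm [-0.77  0.02] open 0.283 z 111.0
[ 1.2 -1.4]
[ 2.  -2.9]
[ 3.  -4.4]
[ 4.  -5.9]
[ 5.  -7.4]
```

```bash
python3 -m creep '[{"dp":[1,-1.6,0],"angular":[0,0,0],"fingers":18},{"dp":[1.9,-3.2,0],"angular":[0,0,0],"fingers":18},{"dp":[2.8,-4.8,0],"angular":[0,0,0],"fingers":18},{"dp":[3.8,-6.2,0],"angular":[0,0,0],"fingers":18},{"dp":[4.8,-7.6,0],"angular":[0,0,0],"fingers":18}]'; python3 nx.py 0.03 5
```

```text
clock: 14.2
eef_pos: [562.6, 127.2, 111.1]
tcp_rot: [3.141, -0.0, 1.521]
contact_force: [2.8, 0.2, 3.6]
opening: 0.285
t 14.20 A [599.57 170.73] rho 56.5 sd [1.16 3.39] theta 0.747 F [2.77 0.19 3.61] Frad -1.9 Ftan(cw) -2.0 |H-A| 57.1 bush mm [-0.92 -0.06] open 0.285 z 111.1
[ 1.5 -1. ]
[ 2.6 -2.3]
[ 3.7 -3.6]
[ 4.9 -4.8]
[ 6.1 -6. ]
```

```bash
python3 -m creep '[{"dp":[1.5,-1.2,0],"angular":[0,0,0],"fingers":18},{"dp":[2.7,-2.6,0],"angular":[0,0,0],"fingers":18},{"dp":[3.9,-4,0],"angular":[0,0,0],"fingers":18},{"dp":[5.1,-5.3,0],"angular":[0,0,0],"fingers":18},{"dp":[6.4,-6.6,0],"angular":[0,0,0],"fingers":18}]'; python3 nx.py 0.04 5
```

```text
clock: 14.62
eef_pos: [556.3, 133.8, 111.1]
tcp_rot: [3.141, -0.0, 1.521]
contact_force: [2.8, -0.7, 3.7]
opening: 0.281
t 14.62 A [599.23 169.42] rho 55.2 sd [0.9  2.09] theta 0.926 F [ 2.85 -0.71  3.69] Frad -1.7 Ftan(cw) -2.4 |H-A| 55.7 bush mm [-0.95  0.24] open 0.281 z 111.1
[ 2.  -1.1]
[ 3.7 -2.5]
[ 5.5 -3.8]
[ 7.3 -5.1]
[ 9.2 -6.2]
```

```bash
python3 -m creep '[{"dp":[1.9,-1.2,0],"angular":[0,0,0],"fingers":18},{"dp":[3.6,-2.6,0],"angular":[0,0,0],"fingers":18},{"dp":[5.4,-4,0],"angular":[0,0,0],"fingers":18},{"dp":[7.2,-5.3,0],"angular":[0,0,0],"fingers":18},{"dp":[9,-6.5,0],"angular":[0,0,0],"fingers":18}]'; python3 nx.py 0.04 5
```

```text
clock: 15.03
eef_pos: [550.3, 143.1, 111.1]
tcp_rot: [3.141, 0.0, 1.521]
contact_force: [2.7, -1.5, 5.9]
opening: 0.283
t 15.03 A [599.08 168.97] rho 54.8 sd [0.71 1.3 ] theta 1.133 F [ 2.66 -1.51  5.93] Frad -1.6 Ftan(cw) -2.6 |H-A| 55.3 bush mm [-0.89  0.5 ] open 0.283 z 111.1
[ 2.2 -0.6]
[ 4.1 -1.7]
[ 6.1 -2.6]
[ 8.1 -3.4]
[10.2 -4.2]
```

```bash
python3 -m creep '[{"dp":[2.1,-0.8,-0.2],"angular":[0,0,0],"fingers":18},{"dp":[4.1,-1.8,-0.3],"angular":[0,0,0],"fingers":18},{"dp":[6.1,-2.8,-0.3],"angular":[0,0,0],"fingers":18},{"dp":[8.1,-3.7,-0.3],"angular":[0,0,0],"fingers":18},{"dp":[10.2,-4.5,-0.3],"angular":[0,0,0],"fingers":18}]'; python3 nx.py 0.04 5
```

```text
clock: 15.45
eef_pos: [546.1, 153.4, 111.3]
tcp_rot: [3.142, 0.0, 1.521]
contact_force: [2.6, -3.2, 5.6]
opening: 0.28
t 15.45 A [599.   168.78] rho 54.6 sd [0.58 0.87] theta 1.331 F [ 2.61 -3.19  5.58] Frad -1.6 Ftan(cw) -3.8 |H-A| 55.1 bush mm [-0.87  1.06] open 0.280 z 111.3
[ 2.2 -0.2]
[ 4.3 -0.8]
[ 6.5 -1.3]
[ 8.6 -1.7]
[10.8 -2.1]
```

```bash
python3 -m creep '[{"dp":[2.4,0,0],"angular":[0,0,0],"fingers":18},{"dp":[4.7,-0.4,0],"angular":[0,0,0],"fingers":18},{"dp":[7,-0.8,0],"angular":[0,0,0],"fingers":18},{"dp":[9.3,-1.1,0],"angular":[0,0,0],"fingers":18},{"dp":[11.6,-1.4,0],"angular":[0,0,0],"fingers":18}]'; python3 nx.py 0.045 5
```

```text
clock: 15.87
eef_pos: [544.7, 164.6, 111.3]
tcp_rot: [-3.14, 0.001, 1.521]
contact_force: [-0.5, -5.0, 8.5]
opening: 0.281
t 15.87 A [599.13 169.04] rho 54.8 sd [0.49 0.61] theta 1.524 F [-0.45 -4.98  8.47] Frad 0.9 Ftan(cw) -4.9 |H-A| 54.6 bush mm [0.15 1.66] open 0.281 z 111.3
[ 2.4 -0.5]
[ 4.9 -0.7]
[ 7.4 -0.7]
[ 9.8 -0.6]
[12.3 -0.5]
```

```bash
python3 -m creep '[{"dp":[2.4,-0.2,-0.3],"angular":[0,0,0],"fingers":18},{"dp":[4.9,-0.3,-0.6],"angular":[0,0,0],"fingers":18},{"dp":[7.4,-0.3,-0.6],"angular":[0,0,0],"fingers":18},{"dp":[9.8,-0.2,-0.6],"angular":[0,0,0],"fingers":18},{"dp":[12.3,0,-0.6],"angular":[0,0,0],"fingers":18}]'; python3 nx.py 0.045 5
```

```text
clock: 16.28
eef_pos: [544.8, 176.5, 111.6]
tcp_rot: [-3.139, 0.002, 1.521]
contact_force: [-0.5, -6.9, 7.3]
opening: 0.283
t 16.28 A [599.08 168.95] rho 54.7 sd [0.42 0.43] theta 1.733 F [-0.47 -6.87  7.31] Frad -0.5 Ftan(cw) -6.9 |H-A| 54.8 bush mm [0.16 2.29] open 0.283 z 111.6
[2.4 0.4]
[4.9 0.7]
[7.3 1.2]
[9.7 1.8]
[12.   2.5]
```

```bash
python3 -m creep '[{"dp":[2.4,0.4,-0.3],"angular":[0,0,0],"fingers":18},{"dp":[4.9,0.7,-0.4],"angular":[0,0,0],"fingers":18},{"dp":[7.3,1.2,-0.4],"angular":[0,0,0],"fingers":18},{"dp":[9.7,1.8,-0.4],"angular":[0,0,0],"fingers":18},{"dp":[12,2.5,-0.4],"angular":[0,0,0],"fingers":18}]'; python3 nx.py 0.045 5
```

```text
clock: 16.7
eef_pos: [547.2, 188.0, 111.6]
tcp_rot: [-3.138, 0.003, 1.521]
contact_force: [-1.6, -7.2, 6.7]
opening: 0.288
t 16.70 A [599.2  169.13] rho 54.9 sd [0.36 0.31] theta 1.938 F [-1.63 -7.22  6.75] Frad -0.9 Ftan(cw) -7.3 |H-A| 55.3 bush mm [0.54 2.41] open 0.288 z 111.6
[2.2 1.1]
[4.5 2. ]
[6.8 3. ]
[9.  4.1]
[11.2  5.3]
```

```bash
python3 -m creep '[{"dp":[2.2,1.1,0],"angular":[0,0,0],"fingers":18},{"dp":[4.5,2,0],"angular":[0,0,0],"fingers":18},{"dp":[6.8,3,0],"angular":[0,0,0],"fingers":18},{"dp":[9,4.1,0],"angular":[0,0,0],"fingers":18},{"dp":[11.2,5.3,0],"angular":[0,0,0],"fingers":18}]'; python3 nx.py 0.045 5
```

```text
clock: 17.12
eef_pos: [552.5, 198.7, 111.5]
tcp_rot: [-3.136, 0.003, 1.521]
contact_force: [-3.9, -8.0, 8.3]
opening: 0.281
t 17.12 A [599.27 169.21] rho 55.0 sd [0.31 0.23] theta 2.142 F [-3.85 -8.    8.28] Frad -1.0 Ftan(cw) -8.8 |H-A| 55.4 bush mm [1.28 2.67] open 0.281 z 111.5
[2.  1.5]
[4.  2.9]
[6.  4.4]
[8.  5.9]
[9.9 7.5]
```

```bash
python3 -m creep '[{"dp":[2,1.5,0],"angular":[0,0,0],"fingers":18},{"dp":[4,2.9,0],"angular":[0,0,0],"fingers":18},{"dp":[6,4.4,0],"angular":[0,0,0],"fingers":18},{"dp":[8,5.9,0],"angular":[0,0,0],"fingers":18},{"dp":[9.9,7.5,0],"angular":[0,0,0],"fingers":18}]'; python3 nx.py 0.045 5
```

```text
clock: 17.53
eef_pos: [559.9, 208.3, 111.4]
tcp_rot: [-3.135, 0.003, 1.521]
contact_force: [-5.7, -6.5, 9.0]
opening: 0.287
t 17.53 A [599.44 169.37] rho 55.2 sd [0.27 0.17] theta 2.355 F [-5.67 -6.52  8.97] Frad -0.5 Ftan(cw) -8.6 |H-A| 55.5 bush mm [1.89 2.17] open 0.287 z 111.4
[1.6 1.9]
[3.4 3.7]
[5.  5.5]
[6.6 7.5]
[8.1 9.5]
```

```bash
python3 -m creep '[{"dp":[1.6,1.9,-0.2],"angular":[0,0,0],"fingers":18},{"dp":[3.4,3.7,-0.4],"angular":[0,0,0],"fingers":18},{"dp":[5,5.5,-0.4],"angular":[0,0,0],"fingers":18},{"dp":[6.6,7.5,-0.4],"angular":[0,0,0],"fingers":18},{"dp":[8.1,9.5,-0.4],"angular":[0,0,0],"fingers":18}]'; python3 nx.py 0.045 5
```

```text
clock: 17.95
eef_pos: [569.4, 216.2, 111.6]
tcp_rot: [-3.134, 0.003, 1.521]
contact_force: [-6.7, -4.2, 7.7]
opening: 0.285
t 17.95 A [599.63 169.53] rho 55.4 sd [0.24 0.13] theta 2.574 F [-6.73 -4.25  7.71] Frad 0.1 Ftan(cw) -8.0 |H-A| 55.6 bush mm [2.24 1.42] open 0.285 z 111.6
[1.3 2.1]
[2.6 4.3]
[3.8 6.4]
[5.  8.7]
[ 6.  10.9]
```

```bash
python3 -m creep '[{"dp":[1.3,2.1,0],"angular":[0,0,0],"fingers":18},{"dp":[2.6,4.3,0],"angular":[0,0,0],"fingers":18},{"dp":[3.8,6.4,0],"angular":[0,0,0],"fingers":18},{"dp":[5,8.7,0],"angular":[0,0,0],"fingers":18},{"dp":[6,10.9,0],"angular":[0,0,0],"fingers":18}]'; python3 nx.py 0.045 5
```

```text
clock: 18.37
eef_pos: [580.9, 222.1, 111.6]
tcp_rot: [-3.135, 0.002, 1.521]
contact_force: [-5.9, -2.1, 7.3]
opening: 0.287
t 18.37 A [599.76 169.63] rho 55.6 sd [0.21 0.1 ] theta 2.812 F [-5.85 -2.05  7.34] Frad 0.0 Ftan(cw) -6.2 |H-A| 55.7 bush mm [1.95 0.68] open 0.287 z 111.6
[0.8 2.4]
[1.6 4.8]
[2.3 7.2]
[2.8 9.6]
[ 3.3 12. ]
```

```bash
python3 -m creep '[{"dp":[0.8,2.4,0],"angular":[0,0,0],"fingers":18},{"dp":[1.6,4.8,0],"angular":[0,0,0],"fingers":18},{"dp":[2.3,7.2,0],"angular":[0,0,0],"fingers":18},{"dp":[2.8,9.6,0],"angular":[0,0,0],"fingers":18},{"dp":[3.3,12,0],"angular":[0,0,0],"fingers":18}]'; python3 nx.py 0.045 5
```

```text
clock: 18.78
eef_pos: [593.9, 225.2, 111.8]
tcp_rot: [-3.137, 0.001, 1.521]
contact_force: [-2.9, -1.0, 4.8]
opening: 0.28
t 18.78 A [599.8  169.65] rho 55.6 sd [0.18 0.09] theta 3.070 F [-2.89 -0.95  4.79] Frad -0.6 Ftan(cw) -3.0 |H-A| 55.9 bush mm [0.96 0.32] open 0.280 z 111.8
[0.1 2.5]
[0.3 5. ]
[0.4 7.5]
[ 0.4 10. ]
[ 0.3 12.5]
```

```bash
python3 -m creep '[{"dp":[0.1,2.4,0],"angular":[0,0,0],"fingers":18},{"dp":[0.3,4.8,0],"angular":[0,0,0],"fingers":18},{"dp":[0.4,7.2,0],"angular":[0,0,0],"fingers":18},{"dp":[0.3,9.6,0],"angular":[0,0,0],"fingers":18},{"dp":[0.1,12,0],"angular":[0,0,0],"fingers":18}]'; python3 nx.py 0.045 5
```

```text
clock: 19.2
eef_pos: [608.3, 224.8, 112.4]
tcp_rot: [-3.141, 0.0, 1.521]
contact_force: [0.3, -1.0, -0.1]
opening: 0.284
t 19.20 A [599.78 169.64] rho 55.6 sd [0.15 0.08] theta 3.350 F [ 0.29 -1.04 -0.09] Frad -1.0 Ftan(cw) 0.4 |H-A| 55.9 bush mm [-0.1   0.35] open 0.284 z 112.4
[-0.6  2.5]
[-1.   4.9]
[-1.6  7.4]
[-2.2  9.8]
[-3.  12.2]
```

```bash
python3 -m creep '[{"dp":[-0.6,2.3,0],"angular":[0,0,0],"fingers":18},{"dp":[-1,4.7,0],"angular":[0,0,0],"fingers":18},{"dp":[-1.6,7,0],"angular":[0,0,0],"fingers":18},{"dp":[-2.2,9.3,0],"angular":[0,0,0],"fingers":18},{"dp":[-3,11.6,0],"angular":[0,0,0],"fingers":18}]'; python3 nx.py 0.045 5
```

```text
clock: 19.62
eef_pos: [620.1, 221.2, 112.6]
tcp_rot: [3.141, -0.0, 1.521]
contact_force: [2.7, -1.6, -2.4]
opening: 0.282
t 19.62 A [599.72 169.62] rho 55.5 sd [0.13 0.07] theta 3.590 F [ 2.73 -1.62 -2.4 ] Frad -0.5 Ftan(cw) 3.1 |H-A| 55.5 bush mm [-0.91  0.54] open 0.282 z 112.6
[-0.8  2.4]
[-1.8  4.7]
[-2.9  6.9]
[-4.   9.1]
[-5.3 11.3]
```

```bash
python3 -m creep '[{"dp":[-0.9,2.3,0],"angular":[0,0,0],"fingers":18},{"dp":[-1.9,4.5,0],"angular":[0,0,0],"fingers":18},{"dp":[-3,6.7,0],"angular":[0,0,0],"fingers":18},{"dp":[-4.1,8.8,0],"angular":[0,0,0],"fingers":18},{"dp":[-5.4,10.9,0],"angular":[0,0,0],"fingers":18}]'; python3 nx.py 0.045 5
```

```text
clock: 20.03
eef_pos: [630.6, 215.2, 112.6]
tcp_rot: [3.141, 0.0, 1.521]
contact_force: [4.9, -2.2, -4.4]
opening: 0.282
t 20.03 A [599.7  169.61] rho 55.5 sd [0.12 0.07] theta 3.823 F [ 4.95 -2.24 -4.43] Frad 0.9 Ftan(cw) 5.4 |H-A| 55.1 bush mm [-1.65  0.75] open 0.282 z 112.6
[-1.   2.3]
[-2.4  4.4]
[-4.   6.3]
[-5.6  8.2]
[-7.3 10.1]
```

```bash
python3 -m creep '[{"dp":[-1.1,2.2,0],"angular":[0,0,0],"fingers":18},{"dp":[-2.5,4.3,0],"angular":[0,0,0],"fingers":18},{"dp":[-4,6.2,0],"angular":[0,0,0],"fingers":18},{"dp":[-5.6,8.1,0],"angular":[0,0,0],"fingers":18},{"dp":[-7.3,10,0],"angular":[0,0,0],"fingers":18}]'; python3 nx.py 0.045 5
```

```text
clock: 20.45
eef_pos: [639.9, 207.3, 112.5]
tcp_rot: [-3.141, 0.0, 1.521]
contact_force: [3.1, -3.1, -4.8]
opening: 0.284
t 20.45 A [599.64 169.61] rho 55.5 sd [0.11 0.07] theta 4.041 F [ 3.07 -3.12 -4.75] Frad 0.1 Ftan(cw) 4.4 |H-A| 55.2 bush mm [-1.02  1.04] open 0.284 z 112.5
[-1.6  2. ]
[-3.4  3.6]
[-5.3  5.2]
[-7.3  6.7]
[-9.4  8.1]
```

```bash
python3 -m creep '[{"dp":[-1.6,1.9,0],"angular":[0,0,0],"fingers":18},{"dp":[-3.4,3.6,0],"angular":[0,0,0],"fingers":18},{"dp":[-5.3,5.2,0],"angular":[0,0,0],"fingers":18},{"dp":[-7.3,6.7,0],"angular":[0,0,0],"fingers":18},{"dp":[-9.4,8.1,0],"angular":[0,0,0],"fingers":18}]'; python3 nx.py 0.045 5
```

```text
clock: 20.87
eef_pos: [647.3, 197.5, 112.4]
tcp_rot: [-3.141, 0.0, 1.521]
contact_force: [3.1, -3.8, -5.4]
opening: 0.284
t 20.87 A [599.64 169.61] rho 55.5 sd [0.1  0.07] theta 4.266 F [ 3.14 -3.84 -5.38] Frad 0.8 Ftan(cw) 4.9 |H-A| 55.2 bush mm [-1.05  1.28] open 0.284 z 112.4
[-2.   1.5]
[-4.2  2.8]
[-6.4  3.9]
[-8.7  4.9]
[-11.    5.8]
```

```bash
python3 -m creep '[{"dp":[-2,1.4,0],"angular":[0,0,0],"fingers":18},{"dp":[-4.2,2.8,0],"angular":[0,0,0],"fingers":18},{"dp":[-6.4,3.9,0],"angular":[0,0,0],"fingers":18},{"dp":[-8.7,4.9,0],"angular":[0,0,0],"fingers":18},{"dp":[-11,5.8,0],"angular":[0,0,0],"fingers":18}]'; python3 nx.py 0.045 5
```

```text
clock: 21.28
eef_pos: [652.4, 186.3, 112.4]
tcp_rot: [-3.141, 0.0, 1.521]
contact_force: [0.7, -3.6, -7.0]
opening: 0.283
t 21.28 A [599.61 169.61] rho 55.5 sd [0.09 0.07] theta 4.483 F [ 0.65 -3.57 -6.98] Frad -0.5 Ftan(cw) 3.6 |H-A| 55.4 bush mm [-0.22  1.19] open 0.283 z 112.4
[-2.3  0.9]
[-4.7  1.6]
[-7.1  2.2]
[-9.6  2.7]
[-12.1   3.1]
```

```bash
python3 -m creep '[{"dp":[-2.3,0.9,0.2],"angular":[0,0,0],"fingers":18},{"dp":[-4.7,1.6,0.4],"angular":[0,0,0],"fingers":18},{"dp":[-7.1,2.2,0.4],"angular":[0,0,0],"fingers":18},{"dp":[-9.6,2.7,0.4],"angular":[0,0,0],"fingers":18},{"dp":[-12.1,3.1,0.4],"angular":[0,0,0],"fingers":18}]'; python3 nx.py 0.045 5
```

```text
clock: 21.7
eef_pos: [655.0, 174.2, 112.2]
tcp_rot: [-3.141, -0.0, 1.521]
contact_force: [-0.0, -1.9, -6.0]
opening: 0.284
t 21.70 A [599.61 169.61] rho 55.5 sd [0.08 0.07] theta 4.696 F [-0.01 -1.95 -6.02] Frad -0.2 Ftan(cw) 1.9 |H-A| 55.6 bush mm [0.   0.65] open 0.284 z 112.2
[-2.5  0.2]
[-5.   0.3]
[-7.5  0.4]
[-10.    0.3]
[-12.5   0.2]
```

```bash
python3 -m creep '[{"dp":[-2.5,0.2,0.2],"angular":[0,0,0],"fingers":18},{"dp":[-5,0.3,0.4],"angular":[0,0,0],"fingers":18},{"dp":[-7.5,0.4,0.4],"angular":[0,0,0],"fingers":18},{"dp":[-10,0.3,0.4],"angular":[0,0,0],"fingers":18},{"dp":[-12.5,0.2,0.4],"angular":[0,0,0],"fingers":18}]'; python3 nx.py 0.045 5
```

```text
clock: 22.12
eef_pos: [654.7, 161.8, 112.0]
tcp_rot: [-3.142, -0.0, 1.521]
contact_force: [0.3, -1.9, -4.4]
opening: 0.284
t 22.12 A [599.66 169.59] rho 55.5 sd [0.07 0.07] theta 4.918 F [ 0.33 -1.89 -4.43] Frad 0.6 Ftan(cw) 1.8 |H-A| 55.6 bush mm [-0.11  0.63] open 0.284 z 112.0
[-2.5 -0.4]
[-4.9 -0.8]
[-7.4 -1.3]
[-9.8 -1.9]
[-12.2  -2.6]
```

```bash
python3 -m creep '[{"dp":[-2.5,-0.4,0.1],"angular":[0,0,0],"fingers":18},{"dp":[-4.9,-0.8,0.2],"angular":[0,0,0],"fingers":18},{"dp":[-7.4,-1.3,0.2],"angular":[0,0,0],"fingers":18},{"dp":[-9.8,-1.9,0.2],"angular":[0,0,0],"fingers":18},{"dp":[-12.2,-2.6,0.2],"angular":[0,0,0],"fingers":18}]'; python3 nx.py 0.045 5
```

```text
clock: 22.53
eef_pos: [651.6, 149.7, 111.8]
tcp_rot: [3.141, -0.0, 1.521]
contact_force: [-0.8, 0.2, -3.5]
opening: 0.282
t 22.53 A [599.64 169.6 ] rho 55.5 sd [0.07 0.07] theta 5.133 F [-0.82  0.23 -3.53] Frad -0.9 Ftan(cw) 0.1 |H-A| 55.6 bush mm [ 0.27 -0.08] open 0.282 z 111.8
[-2.3 -0.9]
[-4.6 -1.9]
[-6.9 -2.9]
[-9.1 -4.1]
[-11.3  -5.3]
```

```bash
python3 -m creep '[{"dp":[-2.3,-0.9,0.1],"angular":[0,0,0],"fingers":18},{"dp":[-4.6,-1.9,0.2],"angular":[0,0,0],"fingers":18},{"dp":[-6.9,-2.9,0.2],"angular":[0,0,0],"fingers":18},{"dp":[-9.1,-4.1,0.2],"angular":[0,0,0],"fingers":18},{"dp":[-11.3,-5.3,0.2],"angular":[0,0,0],"fingers":18}]'; python3 nx.py 0.045 5
```

```text
clock: 22.95
eef_pos: [645.8, 138.7, 111.6]
tcp_rot: [3.141, -0.0, 1.521]
contact_force: [-0.5, 1.1, -3.4]
opening: 0.284
t 22.95 A [599.62 169.62] rho 55.5 sd [0.07 0.07] theta 5.354 F [-0.45  1.07 -3.36] Frad -1.0 Ftan(cw) -0.6 |H-A| 55.6 bush mm [ 0.15 -0.36] open 0.284 z 111.6
[-2.1 -1.4]
[-4.1 -2.8]
[-6.1 -4.4]
[-8. -6.]
[-9.8 -7.6]
```

```bash
python3 -m creep '[{"dp":[-2.1,-1.4,0.1],"angular":[0,0,0],"fingers":18},{"dp":[-4.1,-2.8,0.2],"angular":[0,0,0],"fingers":18},{"dp":[-6.1,-4.4,0.2],"angular":[0,0,0],"fingers":18},{"dp":[-8,-6,0.2],"angular":[0,0,0],"fingers":18},{"dp":[-9.8,-7.6,0.2],"angular":[0,0,0],"fingers":18}]'; python3 nx.py 0.045 5
```

```text
clock: 23.37
eef_pos: [637.7, 129.2, 111.5]
tcp_rot: [3.141, -0.0, 1.521]
contact_force: [0.1, 0.6, -1.1]
opening: 0.28
t 23.37 A [599.61 169.62] rho 55.5 sd [0.07 0.07] theta 5.580 F [ 0.09  0.6  -1.07] Frad -0.4 Ftan(cw) -0.5 |H-A| 55.5 bush mm [-0.03 -0.2 ] open 0.280 z 111.5
[-1.7 -1.8]
[-3.4 -3.6]
[-5.  -5.6]
[-6.5 -7.6]
[-7.9 -9.6]
```

```bash
python3 -m creep '[{"dp":[-1.7,-1.8,0],"angular":[0,0,0],"fingers":18},{"dp":[-3.4,-3.6,0],"angular":[0,0,0],"fingers":18},{"dp":[-5,-5.6,0],"angular":[0,0,0],"fingers":18},{"dp":[-6.5,-7.6,0],"angular":[0,0,0],"fingers":18},{"dp":[-7.9,-9.6,0],"angular":[0,0,0],"fingers":18}]'; python3 nx.py 0.04 5
```

```text
clock: 23.78
eef_pos: [627.6, 121.8, 111.4]
tcp_rot: [3.141, -0.0, 1.521]
contact_force: [1.6, 0.2, -0.4]
opening: 0.284
t 23.78 A [599.62 169.61] rho 55.5 sd [0.07 0.06] theta 5.800 F [ 1.57  0.18 -0.37] Frad 0.6 Ftan(cw) -1.4 |H-A| 55.4 bush mm [-0.52 -0.06] open 0.284 z 111.4
[-1.2 -1.8]
[-2.3 -3.8]
[-3.4 -5.7]
[-4.3 -7.7]
[-5.2 -9.8]
```

```bash
python3 -m creep '[{"dp":[-1.2,-1.8,0],"angular":[0,0,0],"fingers":18},{"dp":[-2.3,-3.8,0],"angular":[0,0,0],"fingers":18},{"dp":[-3.4,-5.7,0],"angular":[0,0,0],"fingers":18},{"dp":[-4.3,-7.7,0],"angular":[0,0,0],"fingers":18},{"dp":[-5.2,-9.8,0],"angular":[0,0,0],"fingers":18}]'; python3 nx.py 0.04 5
```

```text
clock: 24.2
eef_pos: [617.5, 117.2, 111.3]
tcp_rot: [3.141, -0.0, 1.521]
contact_force: [2.0, 0.8, -0.3]
opening: 0.281
t 24.20 A [599.62 169.62] rho 55.5 sd [0.06 0.06] theta 5.996 F [ 2.01  0.79 -0.33] Frad -0.1 Ftan(cw) -2.2 |H-A| 55.4 bush mm [-0.67 -0.26] open 0.281 z 111.3
[-0.8 -2.1]
[-1.5 -4.2]
[-2.1 -6.3]
[-2.7 -8.5]
[ -3.1 -10.6]
```

```bash
python3 -m creep '[{"dp":[-0.8,-2.1,0],"angular":[0,0,0],"fingers":18},{"dp":[-1.5,-4.2,0],"angular":[0,0,0],"fingers":18},{"dp":[-2.1,-6.3,0],"angular":[0,0,0],"fingers":18},{"dp":[-2.7,-8.5,0],"angular":[0,0,0],"fingers":18},{"dp":[-3.1,-10.6,0],"angular":[0,0,0],"fingers":18}]'; python3 nx.py 0.03 5;python3 plan.py 602.6 114.4 111 1.52
```

```text
clock: 24.62
eef_pos: [606.7, 114.6, 111.3]
tcp_rot: [3.142, 0.0, 1.521]
contact_force: [1.9, -0.0, -0.6]
opening: 0.282
t 24.62 A [599.62 169.61] rho 55.5 sd [0.06 0.06] theta 6.199 F [ 1.88 -0.03 -0.59] Frad 0.3 Ftan(cw) -1.9 |H-A| 55.4 bush mm [-0.63  0.01] open 0.282 z 111.3
[-0.3 -1.6]
[-0.5 -3.3]
[-0.7 -4.9]
[-0.8 -6.6]
[-0.9 -8.3]
dp [-0.4 -4.1  0.3] ang [0.    0.    0.001]
```

```bash
python3 -m creep '[{"dp":[-0.2,-1.6,0],"angular":[0,0,0],"fingers":18},{"dp":[-0.4,-3.2,0],"angular":[0,0,0],"fingers":18},{"dp":[-0.5,-4.3,0],"angular":[0,0,0],"fingers":18},{"dp":[-0.5,-4.6,0],"angular":[0,0,0],"fingers":18},{"dp":[-0.5,-4.6,0],"angular":[0,0,0],"fingers":18}]'; python3 nx.py 0.03 1
python3 - <<'E'
from h import *
im=optics.grab_frame('wrist');cv2.imwrite('pics/w10.png',im)
E
```

```text
clock: 25.03
eef_pos: [602.1, 114.4, 111.3]
tcp_rot: [-3.141, 0.0, 1.521]
contact_force: [1.8, 0.5, -0.6]
opening: 0.284
t 25.03 A [599.62 169.63] rho 55.5 sd [0.06 0.06] theta 6.282 F [ 1.77  0.5  -0.57] Frad -0.4 Ftan(cw) -1.8 |H-A| 55.3 bush mm [-0.59 -0.17] open 0.284 z 111.3
[-0.3 -1.6]
```

View pics/w10.png

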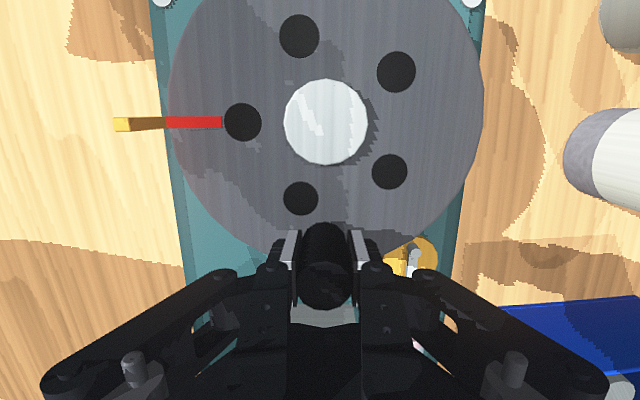

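The red mark is back at the pointer (165,123) and theta is 6.282 by force and pose. Releasing.

```bash
python3 -m creep '[{"dp":[0,0,0],"angular":[0,0,0],"fingers":30},{"dp":[0,0,0],"angular":[0,0,0],"fingers":40},{"dp":[0,0,0],"angular":[0,0,0],"fingers":50},{"dp":[0,0,0],"angular":[0,0,0],"fingers":55},{"dp":[0,0,0],"angular":[0,0,0],"fingers":55}]'
python3 - <<'E'
from h import *
im=optics.grab_frame('wrist');cv2.imwrite('pics/w11.png',im)
E
```

```text
clock: 25.5
eef_pos: [602.2, 114.4, 111.2]
tcp_rot: [-3.141, 0.0, 1.521]
contact_force: [-0.0, 0.1, -0.2]
opening: 0.641
```

View pics/w11.png

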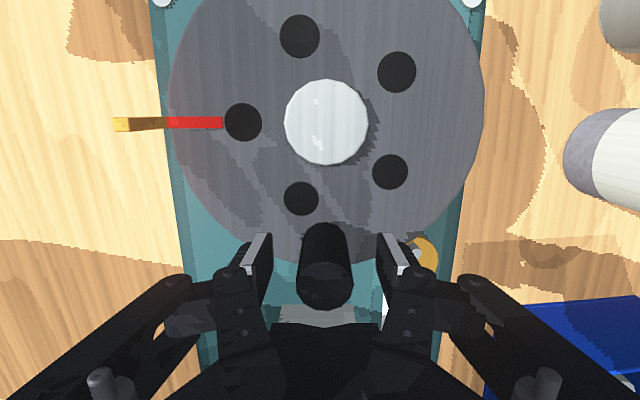

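Pads are clear of the handle and the wheel has stayed put. Rising straight up.

```bash
python3 -m creep '[{"dp":[0,0,-10],"angular":[0,0,0],"fingers":55},{"dp":[0,0,-30],"angular":[0,0,0],"fingers":55},{"dp":[0,0,-60],"angular":[0,0,0],"fingers":55},{"dp":[0,0,-85],"angular":[0,0,0],"fingers":55},{"dp":[-20,0,-105],"angular":[0,0,0],"fingers":55}]'
python3 -m creep '[{"dp":[0,0,0],"angular":[0,0,0],"fingers":55},{"dp":[0,0,0],"angular":[0,0,0],"fingers":55},{"dp":[0,0,0],"angular":[0,0,0],"fingers":55},{"dp":[0,0,0],"angular":[0,0,0],"fingers":55}]'
python3 - <<'E'
from h import *
im=optics.grab_frame('wrist');cv2.imwrite('pics/w12.png',im)
im=optics.grab_frame('side');cv2.imwrite('pics/s12.png',im)
a=cv2.imread('pics/top0.png');b=optics.grab_frame('top');cv2.imwrite('pics/t12.png',b)
E
```

```text
clock: 25.97
eef_pos: [602.1, 96.6, 219.3]
tcp_rot: [3.139, -0.002, 1.523]
contact_force: [0.4, -0.1, -0.2]
opening: 0.646
clock: 26.3
eef_pos: [600.6, 94.7, 215.3]
tcp_rot: [-3.14, 0.0, 1.521]
contact_force: [0.4, 0.3, 0.0]
opening: 0.643
```

View pics/w12.png

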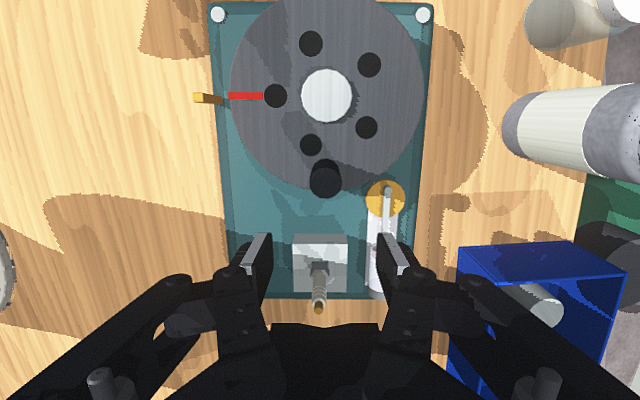

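View pics/s12.png

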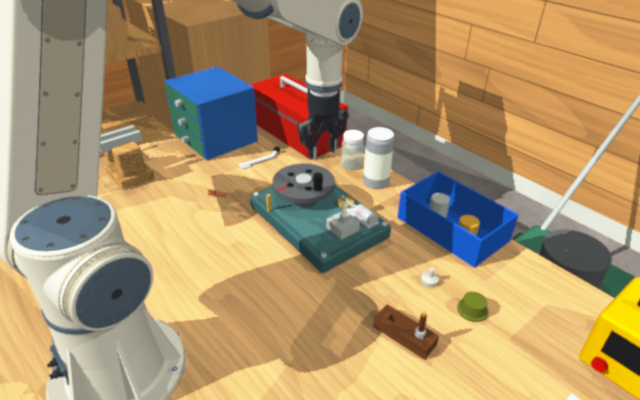

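```bash
python3 - <<'E'
import cv2
im=cv2.imread('pics/s12.png');cv2.imwrite('pics/s12c.png',cv2.resize(im[155:275,240:400],None,fx=5,fy=5,interpolation=cv2.INTER_CUBIC))
E
```

```text
(no output)
```

View pics/s12c.png

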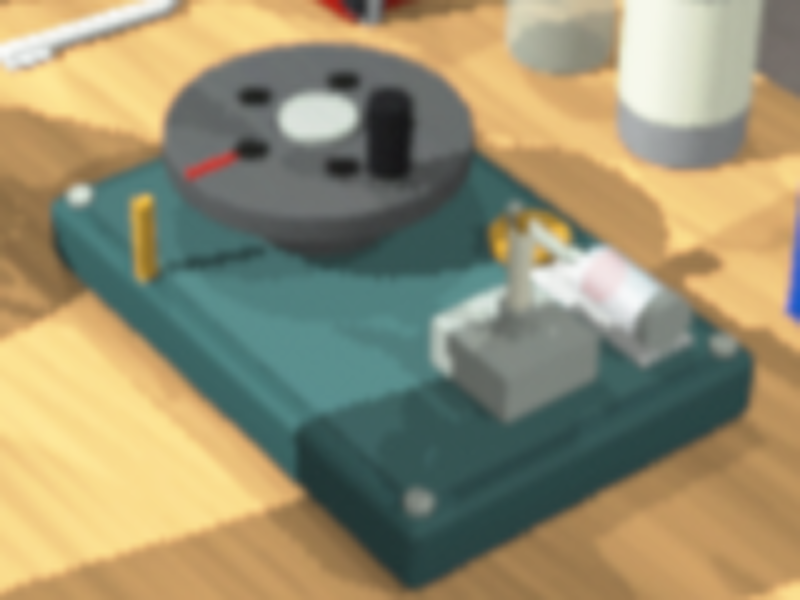

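The plug is upright with its hexagon on the face, at (520,280). The wheel mark, handle and piston match the first picture, and nothing else on the bench has moved.

```bash
python3 -c "
from rig import r
print(r.sign_off())"
```

```text
the job is handed in; nothing more can be done
None
```

The job is done and handed in after about 26 s of the 66 s allowed; no verdict is reported.

- **Plug:** I took the white plug from the rack and lowered it into the port. It went in without force until it met about 16 N at the expected height, then I let go. The last wrist and side pictures show it upright with its hexagon on the port face.
- **Flywheel:** I held the handle through one clockwise turn, steering by the measured force. The axis worked out at about (599.6, 169.6) mm, with the handle circling it at 55.5 mm. By force and pose the wheel stopped at 6.282 rad.
- **Axle load:** The sideways push on the axle, estimated from the force, peaked at about 2.7 mm of the 5 mm allowed.
- **After letting go:** The red mark is back at the pointer. The wheel, handle and piston look as they did in the first pictures, the robot is clear, and the contact force is near zero. In the side view the other bench items look unmoved.

**Disagreements:**
- **Port position:** The top and wrist cameras differed by about 4 mm along y. I trusted the wrist view, and the free insertion bore that out.
- **Vertical force:** A vertical force of up to about 9 N built up on the tool partway through the turn and faded before the end.

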